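# Clear the shaker rail and bring the shaker on

## Task

Get the lab shaker ready to run: slide the clamp dog along the rail's T-slot to the open end, lift it out there and set it down upright in the parts tray without dropping it. Then feel with a finger, gently, which way the unlit toggle on the switch box is thrown, flip it on only if it is off (never off if it was on), and with the power on press the shaker's start button fully down and let go. Leave the other things on the bench where they are.

Things in the scene. Friction and masses are not known exactly. Their poses are not given: they have to be found in the camera images.
- shaker: Lab shaker fixed to the bench: white housing 200 (x) x 260 (y) mm, its top 60 mm above its origin (centre of the underside, on the bench). On top an aluminium T-slot rail, 58 mm wide, runs the full 260 mm along its y axis, centred at x = +35 mm: closed by a stop at the -y end, open at the +y end.
- lips_end (a point): Slot floor's centre line where the lips end (shaker x = +35, y = +35 mm); axes as the shaker's. On the -y side of it the slot's hollow (38 mm wide, 12 mm high) lies under two 6 mm lips with a 20 mm gap, tops 18 mm above this point. On its +y side there are only 12 mm side walls: a dog lying wholly beyond it (dog's origin 35 mm or more past it) lifts straight out.
- slot_open_end (a point): Centre of the slot floor's edge at the rail's open end, 95 mm to +y of lips_end, 72 mm above the bench; axes as the shaker's.
- dog: Clamp dog, loose, about 0.35 kg, metal T-section 70 mm long along its y: foot 34 mm wide, 8 mm thick; neck 16 mm wide; body 32 mm wide (x), 22 to 70 mm above the foot's underside; 18 mm screw head up to 76 mm. Origin: centre of the foot's underside, z up. Starts with its foot on the slot floor under the lips, y along the slot, with 4 mm play up and 2 mm sideways. Grip it across the 32 mm.
- tray: Parts tray fixed to the bench, grey, open on top, 150 (x) x 140 (y) x 40 mm outside, walls and floor 5 mm thick. Origin: centre of the underside.
- switchbox: Grey switch box fixed to the bench, 140 (x) x 130 (y) mm, top face 70 mm above its origin (centre of the underside). Two guard rails, 6 mm thick, 100 mm long along x and 30 mm tall, stand on the top at y = +50 and -50 mm; the toggle stands between them. Box and tray stand on either side of the shaker, either way round.
- pivot (a point): Toggle's pivot, middle of the box's top face, axes as the box's. Black bat (toggle_c1), radius 6 mm, with a ball (toggle_c0) of radius 9 mm, centre 55 mm from the pivot. Snaps over centre in the x-z plane to rest 0.38 rad either side of upright: ball centre at x = +20 mm (away from the robot) is ON, -20 mm OFF, z = 51 mm. About 2 N at the ball moves it off its rest; firm at the stop. Its position is not reported: feel it.
- start_top (a point): Middle of the top of the start button, a grey round cap of 36 mm diameter, on the shaker's top at x = -65, y = -70 mm, 78 mm above the bench. Axes as the shaker's.
- start (a joint): Travel of the start button: 0 up, 0.006 m fully down; it springs back. Fully down takes about 5 N.
- jar: Bystander, loose, not to be disturbed: clear jar with a screw lid, 64 mm across, 75 mm tall. Origin: centre of its underside.
- cup: Bystander, loose, not to be disturbed: plastic cup, 80 mm across, 100 mm tall. Origin: centre of its underside.
- beaker: Bystander, loose, not to be disturbed: glass beaker, 72 mm across, 90 mm tall. Origin: centre of its underside.
- dish: Bystander, loose, not to be disturbed: shallow glass dish, 90 mm across, 16 mm tall. Origin: centre of its underside.
- driver: Bystander, loose, not to be disturbed: screwdriver, 160 mm long, lying flat. Origin: centre of its underside.
- timer: Bystander, loose, not to be disturbed: bench timer, box 50 x 80 x 30 mm. Origin: centre of its underside.
- weight: Bystander, loose, not to be disturbed: steel cylinder weight, 56 mm across, 45 mm tall. Origin: centre of its underside.

How it is judged:
By the outcome, as a careful person would: the job done as asked, in the order asked, and still so for the second after the job is handed in, with the robot touching nothing.
It also fails if it takes over 67 s, if anything falls off the work surface, if the arm or the gripper's body presses on something with over 40 N, if the wrist force passes 120 N, or if a joint passes its speed limit or range.

## Robot

A 6-joint arm with a two-finger parallel gripper is mounted at the origin on the work surface. World frame = base frame: x ahead of the robot, y to its left, z up, the work surface at z = 0. Lengths are in m, angles in rad, forces in N, time in s.
With the tool pointing down it reaches from about 0.325 to 0.775 m from the base axis. Payload 9.3 kg.
Tool frame: the origin (TCP) lies at the very end of the fingers, on their centre line; the grasp point (between the pads) lies 19 mm behind it; x points along the fingers, y is the direction in which the jaws open and shut, and the axes are right-handed (so a half turn about x gives the same grasp; the last joint's range is limited). The gripper opens to 85 mm and grips with 20 to 120 N. Pads are 22 mm wide; open, the fingers measure 114 mm over their backs; the gripper's body (76 mm by 85 mm) begins 54 mm behind the grasp point. The pads swing forward as they close: fully open they stand 13 mm farther back than shut.
Start: joints at [-1.391, 0.259, 0.021, 1.334, 0, 1.418], TCP at [0.18, -0.52, 0.231] pointing down, gripper open.
Joint ranges: [-3.04, 3.04], [-0.91, 1.82], [-1.04, 1.36], [-1.92, 1.95], [-1.52, 1.45], [-3.14, 3.14]. Speed limits (rad/s): [2.22, 2.22, 2.79, 3.14, 3.14, 3.14].

## Interface

Orientations are given as a rotation vector (axis times angle).
In Python, from workcell import manip, optics, nets gives the robot as it stands.
- The arm moves only by the tool apply_moves, never from a script. Its arguments are lists of equal length, an entry for each row: "translation": the shift along the tool's x, y, z in cm, a list of three; "angular": the turn, a rotation vector about the tool's x, y, z in rad, a list of three. A call has exactly 10 rows; each row shifts and turns the commanded pose from where the row before left it, along the tool's axes as they then stand; what a row does not reach is not made up. A row lasts 1/10 s, in which the tool goes at most 50 mm and 8.59 degrees, less where a joint would pass 70% of its speed; a pose out of reach is approached as far as the arm can. A call is refused whole if a number of a shift passes 5 or a number of a turn 0.15, either way. A call with a gripper value outside its range is refused whole. "fingers" is the opening, from -1 (shut) to 1 (fully open), so that 0 is half open, set as the call begins (left out, the last holds). The fingers move at their own pace and stop on an object; "force" is the grip in N (left out, the last holds). Time passes only in rows, so rows that do not move let the fingers close, or fill a call up. It gives the time, the measured TCP pose, the force and the opening at its end, in the units of the state.
- manip.read_state(): the state, without advancing time (a new reading comes with each control period).
- optics.snapshot(name): name is "scene" or "top"; returns a dict with "frame" (420x560x3 uint8, blue, green, red), "intrinsics" (3x3 intrinsics, pixels), "eye" and "rotation" of the camera in the world. Camera axes: x right, y down, z forward; pixel columns grow to the right and rows downward; lengths in m; the calibration is good to about 2 mm. A picture is of the moment at which its call begins. There is no depth.
- manip.close_job(): hands the job in, once; it reports no verdict.
Trained networks look in a picture, given as the dict that the camera call returned (one of the last four; its "shot" number tells which), for a name from the list of things; names that differ only in an ending like _2 or _b are one class to them, and where a whole thing is asked for, a point or a joint stands for the part that bears it (a point fixed in the world has none). Each returns a list of dicts, best first, with "conf" (0 to 1); they miss things now and then, are a little off and sometimes report something else, mostly with a low value. They report only what shows in the picture. A call takes as long as a camera call.
- nets.find_in(picture, thing): "centre" ([x, y, z] in m, in world coordinates, good to about 4 mm: the middle of the surface that is visible of it).
- nets.regions_of(picture, thing): "pixels" (420x560 bool, what is visible of it).
- nets.mark_of(picture, thing): "centre" ([x, y, z] in m, in world coordinates, good to about 4 mm: a listed point, or the origin of a listed thing).
The state is a dict: "t": time; "q": joint angles; "qd": joint speeds; "tau": joint torques, N m; "ee_pos": TCP position; "eef_rot": TCP orientation; "contact_force": force on the tool from outside, world axes, zero at the start; "wrist_torque": the same for the moment, N m; "grip_width": finger opening in m.
Only numpy, scipy, OpenCV 4.12 (cv2) and the standard library are available. Lean on these libraries where they do the work, as an engineer would, in place of code of your own. Each camera call takes 0.05 s, during which the arm holds its last target.

## Working session

There is one attempt and no reset: what is moved stays moved. The work goes in short steps, Python scripts to look and compute and a tool call to move; the robot and the scene stay as the last step left them, time stands still between calls to the robot, and variables do not carry over. Pictures are saved under pics/ and viewed, and the job is handed in when it is done.

Besides the shell and the picture viewer there is one more tool, called after ">>>" by a JSON object that holds its "method" and its "body", one argument or row to a line. apply_moves: Moves the arm, as the interface text tells. Its arguments: {"type":"object","properties":{"translation":{"type":"array"},"angular":{"type":"array"},"fingers":{"type":"number"},"force":{"type":"number"}},"required":["translation","angular"]}

```bash
mkdir -p pics; ls; cat > h.py <<'E'
import numpy as np, cv2
from scipy.spatial.transform import Rotation as R
from workcell import manip, optics, nets
np.set_printoptions(precision=4,suppress=True)
def st():
    s=manip.read_state()
    print('t',round(s['t'],2),'pos',np.array(s['ee_pos']),'rot',np.array(s['eef_rot']),'F',np.array(s['contact_force']),'w',round(s['grip_width'],4),'q',np.array(s['q']))
    return s
def proj(p,P):
    P=np.atleast_2d(P); K=np.array(p['intrinsics']);Rm=np.array(p['rotation']);c=(P-np.array(p['eye']))@Rm
    u=c@K.T; return u[:,:2]/u[:,2:]
def ray(p,uv,z):
    K=np.array(p['intrinsics']);Rm=np.array(p['rotation']);d=Rm@np.linalg.inv(K)@np.array([uv[0],uv[1],1.]);e=np.array(p['eye'])
    return e+d*(z-e[2])/d[2]
E
python3 - <<'E'
from h import *
s=st()
print(R.from_rotvec(s['eef_rot']).as_matrix())
for n in ['scene','top']:
    p=optics.snapshot(n); cv2.imwrite(f'pics/{n}0.png',p['frame']); print(n,p['eye'],p['rotation'],p['intrinsics'])
    for t in ['shaker','lips_end','slot_open_end','dog','tray','switchbox','pivot','start_top','jar','cup','beaker','dish','driver','timer','weight']:
        m=nets.mark_of(p,t); print(t,[(np.array(a['centre']).round(3).tolist(),round(a['conf'],2)) for a in m[:2]])
st()
E
```

```text
pics
t 0.0 pos [ 0.1796 -0.5195  0.2306] rot [ 2.0416  0.3444 -2.0416] F [ 0.0741 -0.0777  0.9615] w 0.0852 q [-1.3906  0.2592  0.0207  1.3337  0.      1.4182]
[[-0.0002  0.3267 -0.9451]
 [ 0.0014 -0.9451 -0.3267]
 [-1.     -0.0014 -0.0002]]
scene [ 1.1564 -0.8473  0.8123] [-2.1328 -0.6813  0.3702] [[501.6104   0.     287.6257]
 [  0.     501.6104 216.9336]
 [  0.       0.       1.    ]]
shaker [([0.569, 0.027, -0.001], 0.98), ([0.7, -0.343, -0.001], 0.68)]
lips_end [([0.598, 0.066, 0.073], 0.62)]
slot_open_end [([0.588, 0.162, 0.073], 0.65), ([0.507, -0.05, 0.081], 0.45)]
dog [([0.353, 0.089, -0.006], 0.74), ([0.61, -0.019, 0.067], 0.66)]
tray [([0.466, 0.292, -0.002], 0.74)]
switchbox [([0.504, -0.336, 0.002], 0.64)]
pivot [([0.501, -0.334, 0.07], 0.55)]
start_top [([0.508, -0.047, 0.082], 0.48)]
jar [([0.74, 0.331, -0.001], 0.92)]
cup [([0.771, 0.158, 0.004], 0.81), ([0.615, -0.473, -0.0], 0.63)]
beaker [([0.697, -0.344, -0.001], 0.73)]
dish [([0.356, 0.09, -0.003], 0.59), ([0.788, -0.146, -0.003], 0.19)]
driver [([0.614, -0.474, -0.0], 0.58)]
timer [([0.374, -0.073, -0.0], 0.88)]
[... 273 characters left out ...]
.597, 0.073, 0.074], 0.96)]
slot_open_end []
dog [([0.61, -0.02, 0.068], 0.73)]
tray [([0.468, 0.295, -0.002], 0.76)]
switchbox [([0.504, -0.337, -0.003], 0.76)]
pivot [([0.506, -0.334, 0.072], 0.65)]
start_top [([0.514, -0.051, 0.079], 0.55)]
jar [([0.741, 0.331, 0.001], 0.78)]
cup [([0.704, -0.345, -0.003], 0.48)]
beaker [([0.7, -0.345, -0.002], 0.56)]
dish [([0.354, 0.086, -0.001], 0.63), ([0.472, 0.295, -0.003], 0.26)]
driver [([0.61, -0.477, 0.002], 0.58)]
timer [([0.371, -0.068, -0.004], 0.91)]
weight [([0.788, -0.146, 0.004], 0.65)]
t 1.6 pos [ 0.1797 -0.5198  0.2313] rot [ 2.0411  0.3428 -2.041 ] F [-0.5494 -0.4206 -0.2835] w 0.0854 q [-1.3906  0.2586  0.0215  1.3337  0.      1.4182]
```

View pics/scene0.png

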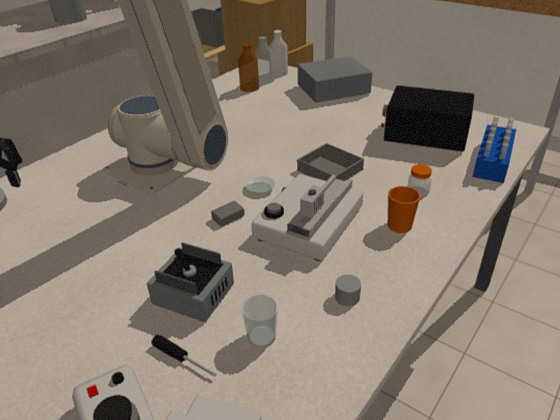

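View pics/top0.png

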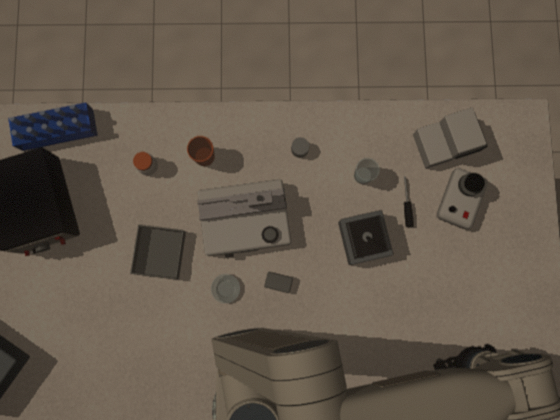

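```bash
cat >> h.py <<'E'
def proj(p,P):
    P=np.atleast_2d(P); K=np.array(p['intrinsics']);Rm=R.from_rotvec(p['rotation']).as_matrix();c=(P-np.array(p['eye']))@Rm
    u=c@K.T; return u[:,:2]/u[:,2:]
def ray(p,uv,z):
    K=np.array(p['intrinsics']);Rm=R.from_rotvec(p['rotation']).as_matrix();d=Rm@np.linalg.inv(K)@np.array([uv[0],uv[1],1.]);e=np.array(p['eye'])
    return e+d*(z-e[2])/d[2]
def box(x0,x1,y0,y1,z0,z1): return np.array([[x,y,z] for x in(x0,x1) for y in (y0,y1) for z in (z0,z1)],float)/1000
E
python3 - <<'E'
from h import *
import pickle
P={n:optics.snapshot(n) for n in ['scene','top']}
M={}
for n in P:
    for t in ['shaker','tray','switchbox','dog']:
        r=nets.regions_of(P[n],t)
        M[n,t]=[(a['conf'],np.array(a['pixels'])) for a in r]; print(n,t,[(round(c,2),m.sum(),np.argwhere(m).mean(0).round()) for c,m in M[n,t]])
pickle.dump((P,M),open('p0.pkl','wb'))
def crop(n,x0,x1,y0,y1,s):
    cv2.imwrite(f'pics/{n}_c_{x0}.png',cv2.resize(P[n]['frame'][y0:y1,x0:x1],None,fx=s,fy=s,interpolation=cv2.INTER_CUBIC))
crop('scene',230,380,130,260,5);crop('top',190,300,170,270,6);crop('scene',140,240,230,320,7);crop('top',330,430,200,280,7)
st()
E
```

```text
scene shaker [(0.88, np.int64(5632), array([216., 308.]))]
scene tray [(0.96, np.int64(1642), array([163., 329.]))]
scene switchbox [(0.93, np.int64(4653), array([281., 191.]))]
scene dog [(0.65, np.int64(621), array([202., 311.]))]
top shaker [(0.93, np.int64(5599), array([218., 243.]))]
top tray [(0.63, np.int64(2455), array([251., 158.]))]
top switchbox [(0.58, np.int64(2087), array([237., 365.])), (0.48, np.int64(5590), array([218., 243.]))]
top dog [(0.72, np.int64(311), array([199., 259.])), (0.45, np.int64(113), array([233., 270.]))]
t 2.1 pos [ 0.1797 -0.5198  0.2313] rot [ 2.0411  0.3428 -2.0411] F [-0.0853  1.206  -0.0796] w 0.0853 q [-1.3906  0.2586  0.0215  1.3337 -0.      1.4182]
```

```bash
cat > fit.py <<'E'
import pickle,numpy as np,cv2
from scipy.optimize import minimize
from scipy.spatial.transform import Rotation as R
import h
from h import proj,box
P,M=pickle.load(open('p0.pkl','rb'))
S=4
def render(p,parts,pose):
    im=np.zeros((420*S,560*S),np.uint8)
    c,s=np.cos(pose[2]),np.sin(pose[2]);Rz=np.array([[c,-s,0],[s,c,0],[0,0,1]])
    for b in parts:
        uv=proj(p,b@Rz.T+[pose[0],pose[1],0]); cv2.fillPoly(im,[cv2.convexHull(((uv+.5)*S-0.5).round().astype(np.int32))[:,0]],255)
    return cv2.resize(im,(560,420),interpolation=cv2.INTER_AREA)/255.
def fit(masks,parts,x0):
    def cost(v):
        return sum(np.abs(render(P[n],parts,v)-m).sum()/m.sum() for n,m in masks)
    best=min((minimize(cost,[x0[0],x0[1],y],method='Nelder-Mead',options=dict(initial_simplex=np.array([[x0[0],x0[1],y],[x0[0]+.01,x0[1],y],[x0[0],x0[1]+.01,y],[x0[0],x0[1],y+.1]]),xatol=1e-4,fatol=1e-5)) for y in (-.25,-.1,0.05,.2)),key=lambda r:r.fun)
    return best.x,best.fun
cyl=lambda x,y,r,z0,z1:np.array([[x+r*np.cos(a),y+r*np.sin(a),z] for a in np.linspace(0,6.28,24) for z in(z0,z1)])/1000
sh=[box(-100,100,-130,130,0,60),box(6,64,-130,35,60,90),box(6,64,35,130,60,84),cyl(-65,-70,18,60,78)]
tr=[box(-75,75,-70,70,0,40)]
sb=[box(-70,70,-65,65,0,70),box(-50,50,47,53,70,100),box(-50,50,-53,-47,70,100)]
for t,parts,x0 in (('shaker',sh,(.57,.03)),('tray',tr,(.467,.293)),('switchbox',sb,(.504,-.336))):
  for views in (['scene'],['top'],['scene','top']):
    ms=[]
    for n in views:
        m=M[n,t][0][1].astype(float)
        if t=='shaker': m=np.maximum(m,M[n,'dog'][0][1])
        ms.append((n,m))
    pp=parts
    if t=='shaker':
        pp=parts+[box(19,51,-87,-17,72,142),cyl(35,-52,9,72,148)]
    print(t,views,*fit(ms,pp,x0))
E
python3 fit.py
```

```text
shaker ['scene'] [0.5606 0.0366 0.1327] 0.07791435294117646
shaker ['top'] [0.5667 0.0297 0.1375] 0.0308354024776549
shaker ['scene', 'top'] [0.5659 0.0303 0.1395] 0.12553142266053735
tray ['scene'] [ 0.4644  0.2942 -0.0926] 0.17130710993288908
tray ['top'] [ 0.4676  0.2913 -0.1359] 0.025270556287688192
tray ['scene', 'top'] [ 0.4671  0.2912 -0.1364] 0.20486969846917558
switchbox ['scene'] [ 0.4969 -0.3328  0.2199] 0.05361331293746813
switchbox ['top'] [ 0.5004 -0.3356  0.2224] 0.07204261675920966
switchbox ['scene', 'top'] [ 0.4995 -0.3347  0.1935] 0.1318118574539364
```

View pics/scene_c_230.png

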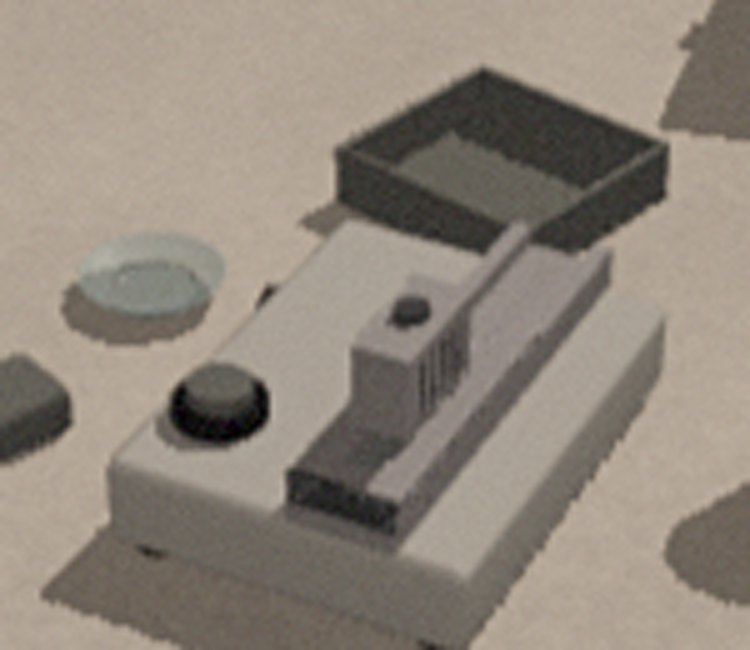

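View pics/top_c_190.png

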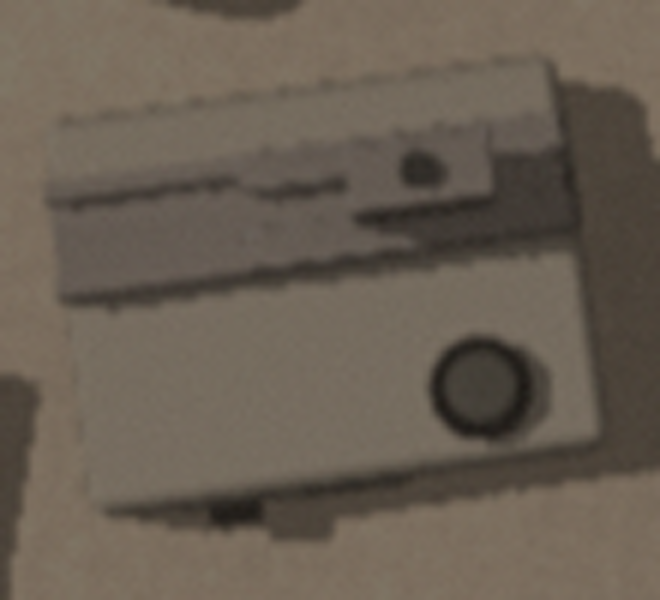

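View pics/scene_c_140.png

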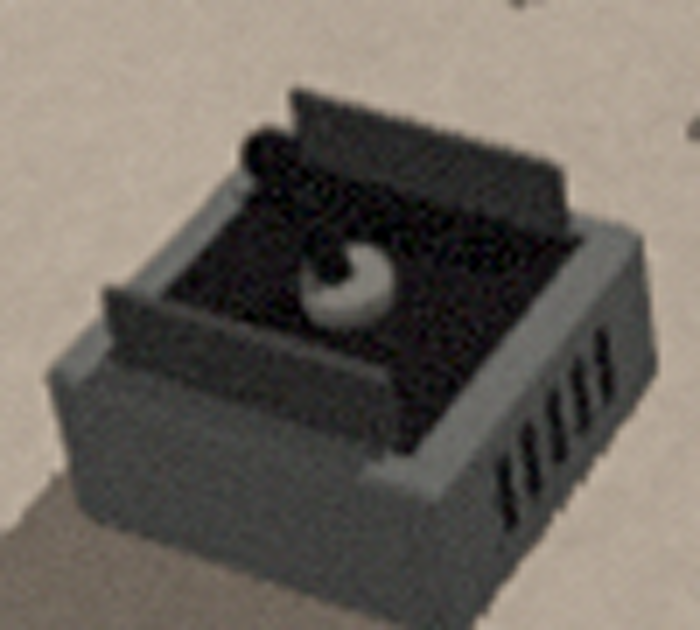

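View pics/top_c_330.png

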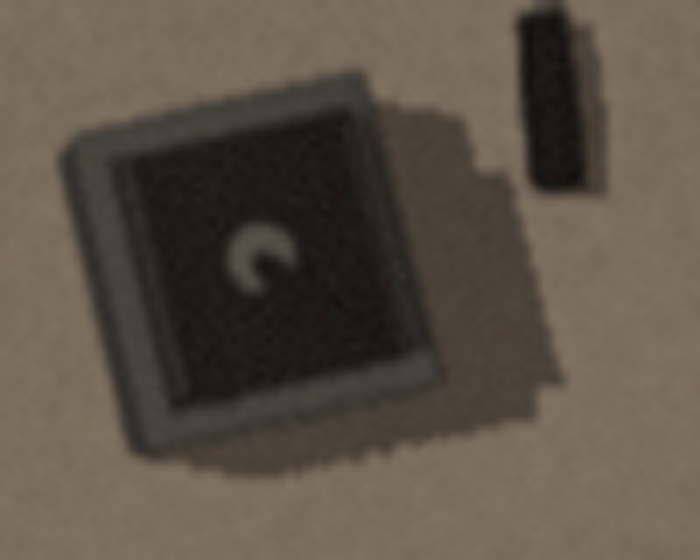

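```bash
cat > ov.py <<'E'
from fit import *
def W(v,pose):
    c,s=np.cos(pose[2]),np.sin(pose[2]);Rz=np.array([[c,-s,0],[s,c,0],[0,0,1]]);return v@Rz.T+[pose[0],pose[1],0]
E=[(0,1),(0,2),(0,4),(1,3),(1,5),(2,3),(2,6),(3,7),(4,5),(4,6),(5,7),(6,7)]
def draw(n,L,x0,x1,y0,y1,s,out):
    im=cv2.resize(P[n]['frame'][y0:y1,x0:x1],None,fx=s,fy=s,interpolation=cv2.INTER_CUBIC)
    im=np.clip(im*1.5,0,255).astype(np.uint8)
    for b,pose,col in L:
        uv=(proj(P[n],W(b,pose))-[x0,y0]+.5)*s
        if len(b)==8:
            for i,j in E: cv2.line(im,tuple(int(v) for v in uv[i].round()),tuple(int(v) for v in uv[j].round()),col,1,cv2.LINE_AA)
        else:
            for u in uv: cv2.circle(im,tuple(int(v) for v in u.round()),1,col,-1)
    cv2.imwrite(out,im)
shp=(.567,.030,.138);sbp=(.5015,-.3345,.215)
dy=-52
L=[(b,shp,(0,255,0)) for b in sh]+[(box(19,51,dy-35,dy+35,94,142),shp,(0,0,255)),(cyl(35,dy,9,142,148),shp,(255,0,0))]
draw('scene',L,230,380,130,260,5,'pics/ov1.png');draw('top',L,190,300,170,270,7,'pics/ov2.png')
L=[(b,sbp,(0,255,0)) for b in sb]+[(cyl(-20,0,9,121-4.5,121+4.5),sbp,(0,0,255)),(cyl(20,0,9,121-4.5,121+4.5),sbp,(255,0,0))]
draw('scene',L,140,240,230,320,7,'pics/ov3.png');draw('top',L,330,430,200,280,7,'pics/ov4.png')
E
sed -i 's/^for t,parts/if __name__=="__main__":\n for t,parts/' fit.py; python3 - <<'E'
s=open('fit.py').read();a,b=s.split('if __name__=="__main__":\n');b='\n'.join(' '+l for l in b.split('\n'))
open('fit.py','w').write(a+'if __name__=="__main__":\n'+b)
E
python3 ov.py
```

```text
(no output)
```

View pics/ov1.png

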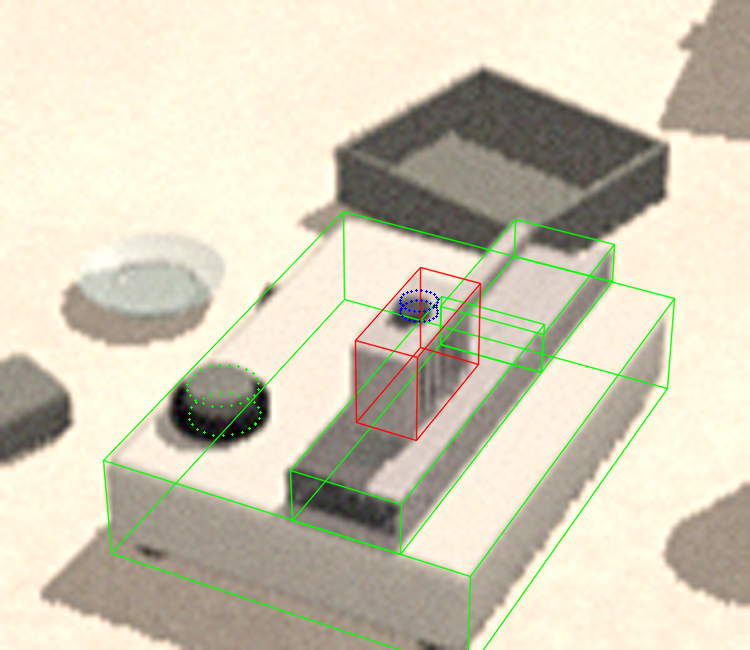

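View pics/ov2.png

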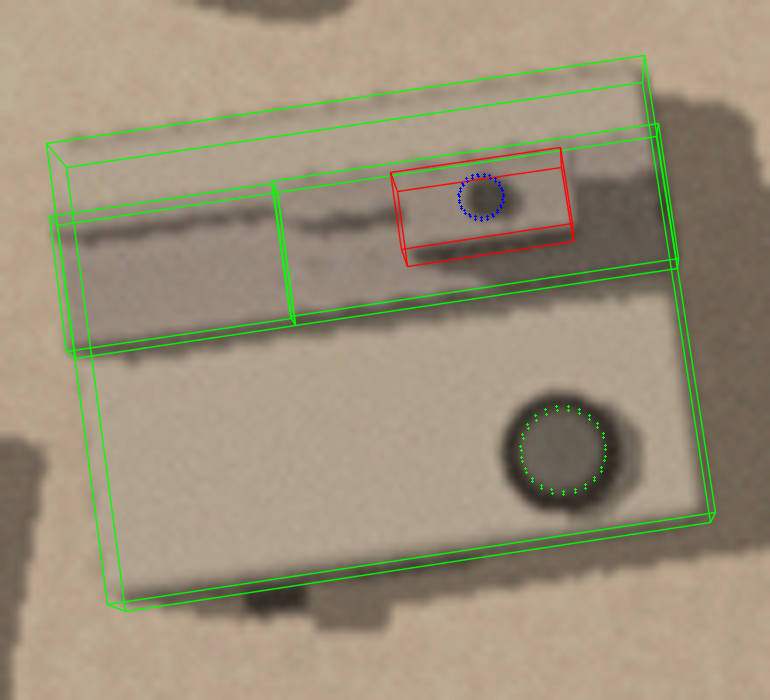

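View pics/ov3.png

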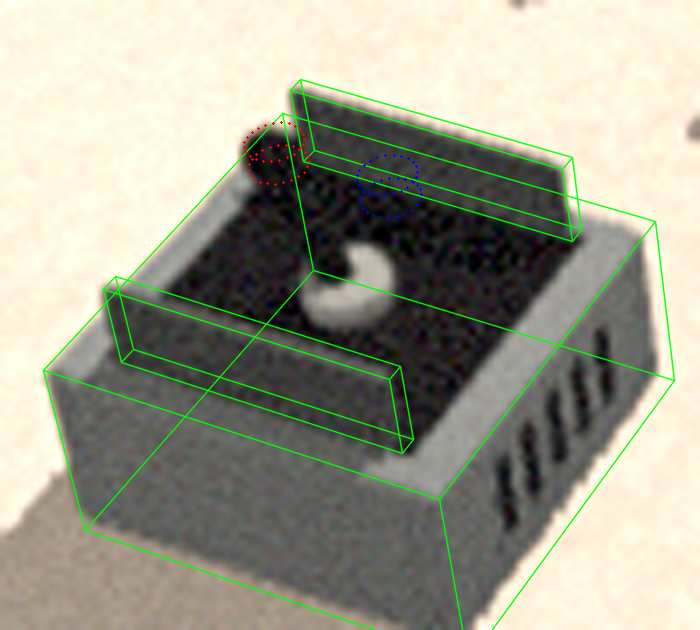

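View pics/ov4.png

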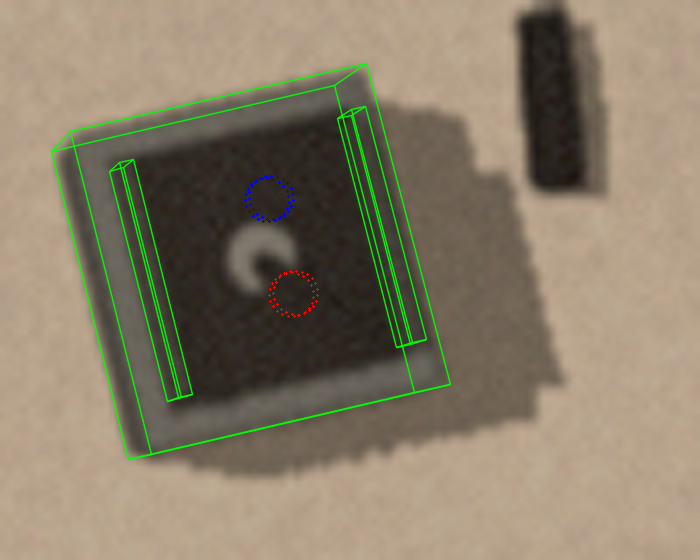

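```bash
python3 - <<'E'
from fit import *
from h import ray
p=P['top'];g=cv2.cvtColor(p['frame'],cv2.COLOR_BGR2GRAY)
g=cv2.GaussianBlur(g,(0,0),.8)
l=cv2.createLineSegmentDetector().detect(g)[0][:,0]
for a in l:
    if np.hypot(a[2]-a[0],a[3]-a[1])>25 and (190<a[0]<300 or 330<a[0]<430 or 120<a[0]<190) and 165<a[1]<290:
        A=ray(p,a[:2],.06);B=ray(p,a[2:],.06);d=B-A
        print(a.round(1),np.hypot(*d[:2]).round(3),'ang mod90',((np.arctan2(d[1],d[0])+np.pi/4)%(np.pi/2)-np.pi/4).round(4))
E
```

```text
[409.9 194.  416.  226. ] 0.098 ang mod90 0.1388
[234.5 174.  194.5 163.8] 0.125 ang mod90 -0.2647
[130.1 272.2 137.7 225.8] 0.138 ang mod90 -0.1356
[234.3 257.7 206.9 256.6] 0.081 ang mod90 -0.0524
[187.  281.  130.8 273.4] 0.167 ang mod90 -0.1457
[347.5 264.2 337.4 223. ] 0.126 ang mod90 0.2114
[139.3 223.9 195.6 231.8] 0.17 ang mod90 -0.1512
[207.1 253.7 288.1 242.7] 0.242 ang mod90 0.1231
[269.1 270.7 298.  277.5] 0.088 ang mod90 -0.2442
[284.5 210.6 201.9 222. ] 0.249 ang mod90 0.1264
[388.4 190.9 355.8 182.5] 0.101 ang mod90 -0.2688
[339.5 220.2 380.1 211.5] 0.125 ang mod90 0.2007
[402.3 225.5 409.7 253.4] 0.085 ang mod90 0.2182
[195.7 235.5 189.6 279.2] 0.13 ang mod90 -0.1288
[405.3 259.3 369.  267.6] 0.111 ang mod90 0.2098
[289.  240.7 285.1 213. ] 0.084 ang mod90 0.1252
[424.6 168.  412.6 135.4] 0.107 ang mod90 0.2984
[389.5 249.9 355.3 258.2] 0.105 ang mod90 0.2249
[201.9 218.2 256.8 210.4] 0.166 ang mod90 0.1303
[185.2 235.6 179.  277. ] 0.123 ang mod90 -0.1378
[198.4 201.2 229.6 197. ] 0.094 ang mod90 0.1272
[353.9 256.7 346.1 224. ] 0.1 ang mod90 0.2029
[228.1 201.5 200.6 205.1] 0.083 ang mod90 0.1195
[175.8 275.7 182.  233.1] 0.126 ang mod90 -0.1322
[383.5 217.1 391.5 248.2] 0.096 ang mod90 0.2122
[150.9 230.5 144.5 271.9] 0.123 ang mod90 -0.1333
```

```bash
cat >> h.py <<'E'
def plan(wps, src=None):
    """wps: list of (pos, yaw of tool y, nrows). tool x down. prints rows"""
    s=manip.read_state(); p=np.array(s['ee_pos']);Rm=R.from_rotvec(s['eef_rot']).as_matrix()
    if src is not None: p=np.array(src[0]);yaw=src[1]
    else: yaw=np.arctan2(Rm[1,1],Rm[0,1])
    T=[];A=[]
    def RM(y): c,s_=np.cos(y),np.sin(y); return np.array([[0,c,s_],[0,s_,-c],[-1,0,0.]])
    if src is None and 1:
        # tilt correction in the first row
        pass
    for tgt,ty,n in wps:
        tgt=np.array(tgt,float); dy=(ty-yaw+np.pi)%(2*np.pi)-np.pi; p0=p.copy();y0=yaw
        for i in range(n):
            q=p0+(tgt-p0)*(i+1)/n; t=np.round(RM(yaw).T@(q-p)*100,2); a=np.round(-(y0+dy*(i+1)/n-yaw),3)
            T.append(t.tolist());A.append([float(a),0,0]); p=p+RM(yaw)@t/100; yaw=yaw-a
    T=[[0.0 if v==0 else v for v in t] for t in T]
    for k in range(0,len(T),10): print(T[k:k+10]);print(A[k:k+10])
    print(len(T),'end',p,yaw)
E
python3 - <<'E'
from h import *
s=st();Rm=R.from_rotvec(s['eef_rot']).as_matrix();print(Rm)
plan([((.6085,-.0192,.25),.126,16),((.6085,-.0192,.20),.126,4)])
E
```

```text
t 2.1 pos [ 0.1797 -0.5198  0.2313] rot [ 2.0411  0.3428 -2.0411] F [-0.0853  1.206  -0.0796] w 0.0853 q [-1.3906  0.2586  0.0215  1.3337 -0.      1.4182]
[[ 0.      0.3267 -0.9451]
 [-0.     -0.9451 -0.3267]
 [-1.      0.      0.    ]]
[[-0.12, -2.08, -3.56], [-0.11, -1.77, -3.71], [-0.12, -1.45, -3.86], [-0.12, -1.12, -3.97], [-0.11, -0.77, -4.04], [-0.12, -0.43, -4.1], [-0.12, -0.07, -4.12], [-0.12, 0.27, -4.11], [-0.11, 0.63, -4.07], [-0.12, 0.97, -4.01]]
[[-0.085, 0, 0], [-0.085, 0, 0], [-0.086, 0, 0], [-0.085, 0, 0], [-0.085, 0, 0], [-0.085, 0, 0], [-0.086, 0, 0], [-0.085, 0, 0], [-0.085, 0, 0], [-0.085, 0, 0]]
[[-0.12, 1.3, -3.9], [-0.11, 1.64, -3.79], [-0.12, 1.95, -3.62], [-0.12, 2.25, -3.45], [-0.11, 2.54, -3.25], [-0.12, 2.8, -3.02], [1.25, 0.0, 0.0], [1.25, 0.0, 0.0], [1.25, 0.0, 0.0], [1.25, 0.0, 0.0]]
[[-0.086, 0, 0], [-0.085, 0, 0], [-0.085, 0, 0], [-0.085, 0, 0], [-0.086, 0, 0], [-0.085, 0, 0], [0.0, 0, 0], [0.0, 0, 0], [0.0, 0, 0], [0.0, 0, 0]]
20 end [ 0.6084 -0.0192  0.2   ] 0.12602057624754182
```

>>> {"method": "apply_moves", "body": {
  "translation": [
    [-0.12,-2.08,-3.56],
    [-0.11,-1.77,-3.71],
    [-0.12,-1.45,-3.86],
    [-0.12,-1.12,-3.97],
    [-0.11,-0.77,-4.04],
    [-0.12,-0.43,-4.1],
    [-0.12,-0.07,-4.12],
    [-0.12,0.27,-4.11],
    [-0.11,0.63,-4.07],
    [-0.12,0.97,-4.01]
  ],
  "angular": [
    [-0.085,0,0],
    [-0.085,0,0],
    [-0.086,0,0],
    [-0.085,0,0],
    [-0.085,0,0],
    [-0.085,0,0],
    [-0.086,0,0],
    [-0.085,0,0],
    [-0.085,0,0],
    [-0.085,0,0]
  ],
  "fingers": 0.4,
  "force": 40
}}

```text
t: 3.1
ee_pos: [0.4486, -0.2054, 0.2432]
eef_rot: [1.485, 1.003, -1.485]
contact_force: [0.6, 0.1, 0.3]
grip_width: 0.0599
```

>>> {"method": "apply_moves", "body": {
  "translation": [
    [-0.12,1.3,-3.9],
    [-0.11,1.64,-3.79],
    [-0.12,1.95,-3.62],
    [-0.12,2.25,-3.45],
    [-0.11,2.54,-3.25],
    [-0.12,2.8,-3.02],
    [1.25,0.0,0.0],
    [1.25,0.0,0.0],
    [1.25,0.0,0.0],
    [1.25,0.0,0.0]
  ],
  "angular": [
    [-0.086,0,0],
    [-0.085,0,0],
    [-0.085,0,0],
    [-0.085,0,0],
    [-0.086,0,0],
    [-0.085,0,0],
    [0,0,0],
    [0,0,0],
    [0,0,0],
    [0,0,0]
  ]
}}

```text
t: 4.1
ee_pos: [0.6084, -0.0192, 0.1992]
eef_rot: [1.116, 1.266, -1.116]
contact_force: [0.2, 0.1, -0.4]
grip_width: 0.0601
```

```bash
python3 - <<'E'
from h import *
s=st();Rm=R.from_rotvec(s['eef_rot']).as_matrix();print(Rm)
p=optics.snapshot('scene'); f=p['frame']
cv2.imwrite('pics/s1.png',cv2.resize(f[80:260,210:390],None,fx=3.3,fy=3.3,interpolation=cv2.INTER_CUBIC))
plan([((.6085,-.0192,.102),.126,10)])
E
```

```text
t 4.1 pos [ 0.6084 -0.0192  0.1992] rot [ 1.1159  1.2661 -1.116 ] F [ 0.2259  0.1442 -0.437 ] w 0.0601 q [-0.1694  0.3692  0.1013  1.3029 -0.      1.2755]
[[-0.      0.9921  0.1256]
 [-0.      0.1256 -0.9921]
 [-1.     -0.      0.    ]]
[[0.95, 0.01, 0.0], [0.95, 0.01, 0.0], [0.95, 0.01, 0.0], [0.95, 0.0, 0.0], [0.95, 0.01, 0.0], [0.95, 0.01, 0.0], [0.96, 0.01, 0.0], [0.95, 0.01, 0.0], [0.95, 0.01, 0.01], [0.95, 0.01, 0.0]]
[[-0.0, 0, 0], [-0.0, 0, 0], [-0.0, 0, 0], [-0.0, 0, 0], [-0.0, 0, 0], [-0.0, 0, 0], [-0.0, 0, 0], [-0.0, 0, 0], [-0.0, 0, 0], [-0.0, 0, 0]]
10 end [ 0.6086 -0.0192  0.102 ] 0.12563882846020152
```

View pics/s1.png

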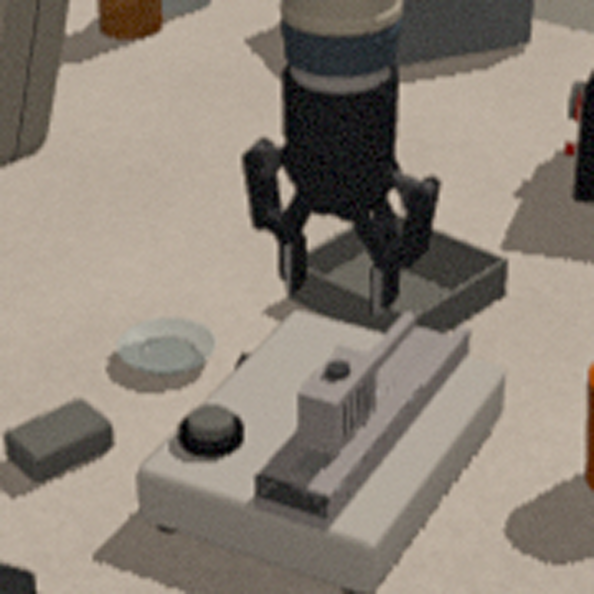

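The gripper's two fingertips (about 293,280 and 383,300 in the crop) hang open above the dog (about 335,400) and straddle it across x. I'll descend.

>>> {"method": "apply_moves", "body": {
  "translation": [
    [1,0,0],
    [1,0,0],
    [1,0,0],
    [1,0,0],
    [1,0,0],
    [1,0,0],
    [1,0,0],
    [1,0,0],
    [1,0,0],
    [0.7,0,0]
  ],
  "angular": [
    [0,0,0],
    [0,0,0],
    [0,0,0],
    [0,0,0],
    [0,0,0],
    [0,0,0],
    [0,0,0],
    [0,0,0],
    [0,0,0],
    [0,0,0]
  ]
}}

```text
t: 5.15
ee_pos: [0.6082, -0.0191, 0.1019]
eef_rot: [1.116, 1.267, -1.116]
contact_force: [-0.5, -0.3, -0.0]
grip_width: 0.0599
```

>>> {"method": "apply_moves", "body": {
  "translation": [
    [0,0,0],
    [0,0,0],
    [0,0,0],
    [0,0,0],
    [0,0,0],
    [0,0,0],
    [0,0,0],
    [0,0,0],
    [0,0,0],
    [0,0,0]
  ],
  "angular": [
    [0,0,0],
    [0,0,0],
    [0,0,0],
    [0,0,0],
    [0,0,0],
    [0,0,0],
    [0,0,0],
    [0,0,0],
    [0,0,0],
    [0,0,0]
  ],
  "fingers": -1,
  "force": 40
}}

```text
t: 6.15
ee_pos: [0.6086, -0.0192, 0.1032]
eef_rot: [1.116, 1.266, -1.116]
contact_force: [0.8, 0.0, 1.1]
grip_width: 0.0316
```

>>> {"method": "apply_moves", "body": {
  "translation": [
    [-0.1,0,0],
    [-0.1,0,0],
    [0,0,-0.2],
    [0,0,-0.4],
    [0,0,-0.4],
    [0,0,-0.4],
    [0,0,-0.4],
    [0,0,-0.2],
    [0,0,0],
    [0,0,0]
  ],
  "angular": [
    [0,0,0],
    [0,0,0],
    [0,0,0],
    [0,0,0],
    [0,0,0],
    [0,0,0],
    [0,0,0],
    [0,0,0],
    [0,0,0],
    [0,0,0]
  ]
}}

```text
t: 7.15
ee_pos: [0.6059, 0.0007, 0.105]
eef_rot: [1.116, 1.266, -1.116]
contact_force: [0.1, 0.3, -3.9]
grip_width: 0.0318
```

```bash
python3 - <<'E'
from h import *
for i in range(3):
    s=st(); p=optics.snapshot('scene')
f=p['frame']
cv2.imwrite('pics/s2.png',cv2.resize(f[80:260,210:390],None,fx=3.3,fy=3.3,interpolation=cv2.INTER_CUBIC))
print(s['wrist_torque'])
E
```

```text
t 7.15 pos [0.6059 0.0007 0.105 ] rot [ 1.1158  1.2661 -1.1158] F [ 0.0589  0.3345 -3.8878] w 0.0318 q [-0.1373  0.4132 -0.0767  1.0808 -0.0001  1.3075]
t 7.2 pos [0.606  0.0006 0.105 ] rot [ 1.1159  1.266  -1.1159] F [ 0.0743 -0.2858 -3.9424] w 0.0317 q [-0.1374  0.4132 -0.0766  1.0808 -0.0001  1.3074]
t 7.25 pos [0.606  0.0005 0.105 ] rot [ 1.1159  1.2661 -1.116 ] F [ 0.0477 -0.7107 -5.3503] w 0.0316 q [-0.1375  0.4133 -0.0767  1.0808 -0.0001  1.3074]
[ 0.0099  0.0054 -0.0079]
```

View pics/s2.png

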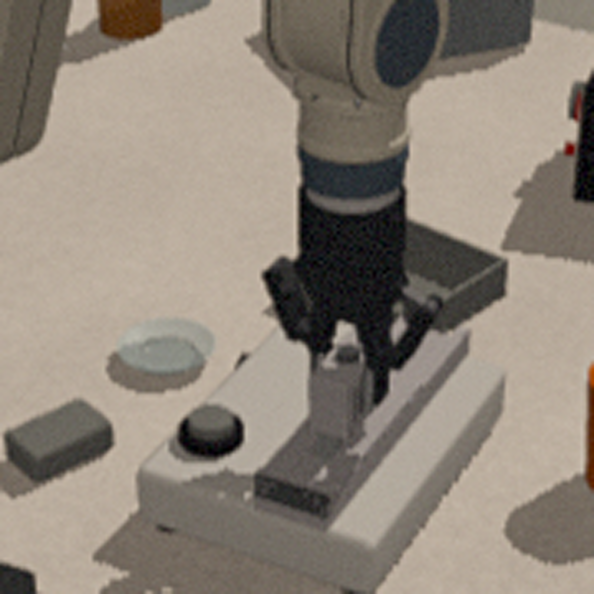

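The dog is held between the fingers (about 345,395) and has moved along. The lift reads about its weight and there is almost no side force, so I'll continue the slide.

>>> {"method": "apply_moves", "body": {
  "translation": [
    [0,0,-0.4],
    [0,0,-0.6],
    [0,0,-0.7],
    [0,0,-0.8],
    [0,0,-0.8],
    [0,0,-0.8],
    [0,0,-0.8],
    [0,0,-0.6],
    [0,0,-0.3],
    [0,0,0]
  ],
  "angular": [
    [0,0,0],
    [0,0,0],
    [0,0,0],
    [0,0,0],
    [0,0,0],
    [0,0,0],
    [0,0,0],
    [0,0,0],
    [0,0,0],
    [0,0,0]
  ]
}}

```text
t: 8.3
ee_pos: [0.5986, 0.0586, 0.105]
eef_rot: [1.116, 1.266, -1.116]
contact_force: [-0.2, 0.0, -4.0]
grip_width: 0.0318
```

>>> {"method": "apply_moves", "body": {
  "translation": [
    [0,0,-0.4],
    [0,0,-0.6],
    [0,0,-0.7],
    [0,0,-0.8],
    [0,0,-0.8],
    [0,0,-0.8],
    [0,0,-0.8],
    [0,0,-0.6],
    [0,0,-0.3],
    [0,0,0]
  ],
  "angular": [
    [0,0,0],
    [0,0,0],
    [0,0,0],
    [0,0,0],
    [0,0,0],
    [0,0,0],
    [0,0,0],
    [0,0,0],
    [0,0,0],
    [0,0,0]
  ]
}}

```text
t: 9.3
ee_pos: [0.5913, 0.1162, 0.105]
eef_rot: [1.115, 1.266, -1.115]
contact_force: [-1.4, -0.5, -4.4]
grip_width: 0.0314
```

```bash
python3 - <<'E'
from h import *
for n in ('top','scene'):
    p=optics.snapshot(n);f=p['frame']
    print(n,[(np.array(a['centre']).round(4),a['conf']) for a in nets.mark_of(p,'dog')[:2]])
    cv2.imwrite(f'pics/{n}3.png',cv2.resize(f[80:260,210:390] if n=='scene' else f[140:300,150:310],None,fx=3.3,fy=3.3,interpolation=cv2.INTER_CUBIC))
s=st()
E
```

```text
top [(array([0.59  , 0.1158, 0.0715]), 0.6), (array([ 0.7411,  0.3313, -0.0024]), 0.57)]
scene []
t 9.5 pos [0.5914 0.1154 0.105 ] rot [ 1.1161  1.2659 -1.1162] F [ 0.3647 -0.4648 -4.5937] w 0.0315 q [ 0.0536  0.408  -0.0854  1.0775 -0.0001  1.4988]
```

View pics/scene3.png

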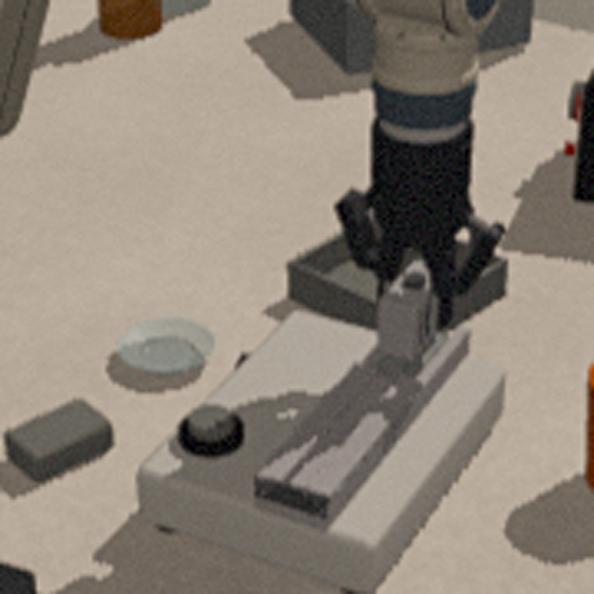

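The dog (about 408,320) sits in the open section, about 48 mm past lips_end, which is beyond the lips. I'll move another 12 mm, then lift.

>>> {"method": "apply_moves", "body": {
  "translation": [
    [0,0,-0.4],
    [0,0,-0.5],
    [0,0,-0.3],
    [0,0,0],
    [-0.4,0,0],
    [-0.8,0,0],
    [-1.2,0,0],
    [-1.2,0,0],
    [-1.2,0,0],
    [-0.7,0,0]
  ],
  "angular": [
    [0,0,0],
    [0,0,0],
    [0,0,0],
    [0,0,0],
    [0,0,0],
    [0,0,0],
    [0,0,0],
    [0,0,0],
    [0,0,0],
    [0,0,0]
  ]
}}

```text
t: 10.5
ee_pos: [0.5904, 0.1276, 0.1619]
eef_rot: [1.117, 1.265, -1.114]
contact_force: [0.4, 0.1, -4.5]
grip_width: 0.0316
```

```bash
python3 - <<'E'
from h import *
s=st()
plan([((.467,.2915,.16),-.135,14),((.467,.2915,.05),-.135,6)])
E
```

```text
t 10.5 pos [0.5904 0.1276 0.1619] rot [ 1.117   1.2646 -1.1144] F [ 0.3964  0.0938 -4.4555] w 0.0316 q [ 0.074   0.3752  0.0144  1.2079 -0.      1.5189]
[[0.01, -0.73, -1.27], [0.02, -0.75, -1.26], [0.01, -0.77, -1.24], [0.02, -0.8, -1.23], [0.01, -0.82, -1.22], [0.01, -0.84, -1.2], [0.02, -0.87, -1.18], [0.01, -0.88, -1.17], [0.01, -0.91, -1.15], [0.02, -0.93, -1.13]]
[[0.019, 0, 0], [0.018, 0, 0], [0.019, 0, 0], [0.019, 0, 0], [0.018, 0, 0], [0.019, 0, 0], [0.018, 0, 0], [0.019, 0, 0], [0.019, 0, 0], [0.018, 0, 0]]
[[0.01, -0.95, -1.11], [0.02, -0.97, -1.1], [0.01, -0.99, -1.08], [0.01, -1.01, -1.06], [1.83, 0.0, 0.0], [1.84, 0.0, 0.0], [1.83, 0.0, 0.0], [1.84, 0.0, 0.0], [1.83, 0.0, 0.0], [1.83, 0.0, 0.0]]
[[0.019, 0, 0], [0.019, 0, 0], [0.018, 0, 0], [0.019, 0, 0], [-0.0, 0, 0], [-0.0, 0, 0], [-0.0, 0, 0], [-0.0, 0, 0], [-0.0, 0, 0], [-0.0, 0, 0]]
20 end [0.467  0.2915 0.05  ] -0.13509887848761934
```

>>> {"method": "apply_moves", "body": {
  "translation": [
    [0.01,-0.73,-1.27],
    [0.02,-0.75,-1.26],
    [0.01,-0.77,-1.24],
    [0.02,-0.8,-1.23],
    [0.01,-0.82,-1.22],
    [0.01,-0.84,-1.2],
    [0.02,-0.87,-1.18],
    [0.01,-0.88,-1.17],
    [0.01,-0.91,-1.15],
    [0.02,-0.93,-1.13]
  ],
  "angular": [
    [0.019,0,0],
    [0.018,0,0],
    [0.019,0,0],
    [0.019,0,0],
    [0.018,0,0],
    [0.019,0,0],
    [0.018,0,0],
    [0.019,0,0],
    [0.019,0,0],
    [0.018,0,0]
  ]
}}

```text
t: 11.5
ee_pos: [0.5014, 0.2452, 0.159]
eef_rot: [1.254, 1.18, -1.254]
contact_force: [0.1, 0.6, -4.4]
grip_width: 0.0316
```

>>> {"method": "apply_moves", "body": {
  "translation": [
    [0.01,-0.95,-1.11],
    [0.02,-0.97,-1.1],
    [0.01,-0.99,-1.08],
    [0.01,-1.01,-1.06],
    [0,0,0],
    [1.2,0,0],
    [2,0,0],
    [2.2,0,0],
    [2,0,0],
    [1.2,0,0]
  ],
  "angular": [
    [0.019,0,0],
    [0.019,0,0],
    [0.018,0,0],
    [0.019,0,0],
    [0,0,0],
    [0,0,0],
    [0,0,0],
    [0,0,0],
    [0,0,0],
    [0,0,0]
  ]
}}

```text
t: 12.5
ee_pos: [0.4661, 0.2905, 0.0699]
eef_rot: [1.306, 1.143, -1.31]
contact_force: [0.8, -0.8, -3.6]
grip_width: 0.0315
```

```bash
python3 - <<'E'
from h import *
for n in ('scene','top'):
    p=optics.snapshot(n);f=p['frame']
    cv2.imwrite(f'pics/{n}4.png',cv2.resize(f[80:230,250:420] if n=='scene' else f[190:310,90:230],None,fx=4,fy=4,interpolation=cv2.INTER_CUBIC))
s=st()
E
```

```text
t 12.6 pos [0.4658 0.2906 0.0702] rot [ 1.3057  1.143  -1.3113] F [ 0.2898  0.5731 -4.3137] w 0.0316 q [ 0.405   0.3555 -0.2686  0.9499 -0.0001  2.1113]
```

View pics/scene4.png

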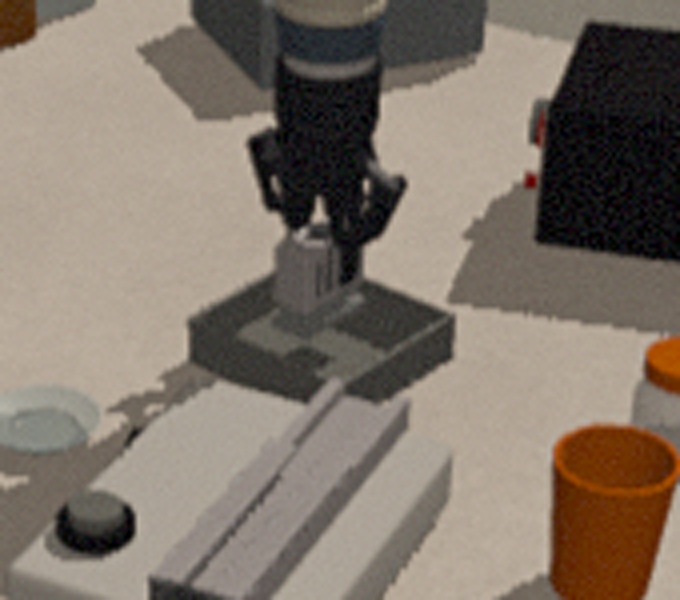

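View pics/top4.png

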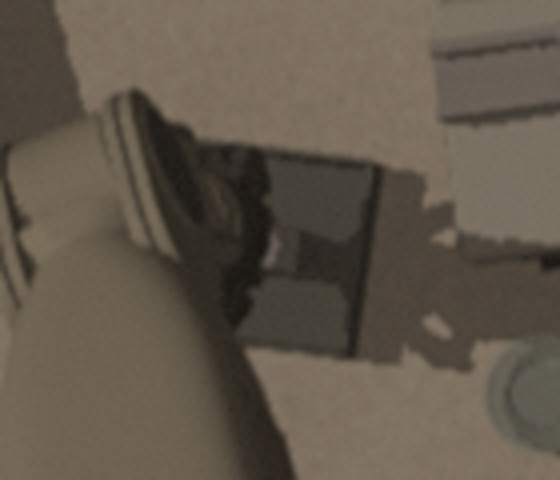

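The dog hangs upright over the tray's middle (about 315,265 in the scene crop), so I'll lower it.

>>> {"method": "apply_moves", "body": {
  "translation": [
    [0.3,0,0],
    [0.5,0,0],
    [0.6,0,0],
    [0.5,0,0],
    [0.4,0,0],
    [0.3,0,0],
    [0.1,0,0],
    [0.1,0,0],
    [0,0,0],
    [0,0,0]
  ],
  "angular": [
    [0,0,0],
    [0,0,0],
    [0,0,0],
    [0,0,0],
    [0,0,0],
    [0,0,0],
    [0,0,0],
    [0,0,0],
    [0,0,0],
    [0,0,0]
  ]
}}

```text
t: 13.6
ee_pos: [0.4666, 0.2915, 0.0442]
eef_rot: [1.308, 1.142, -1.308]
contact_force: [-0.3, 0.9, -4.7]
grip_width: 0.0314
```

>>> {"method": "apply_moves", "body": {
  "translation": [
    [0.1,0,0],
    [0.1,0,0],
    [0.1,0,0],
    [0,0,0],
    [0,0,0],
    [0,0,0],
    [0,0,0],
    [0,0,0],
    [0,0,0],
    [0,0,0]
  ],
  "angular": [
    [0,0,0],
    [0,0,0],
    [0,0,0],
    [0,0,0],
    [0,0,0],
    [0,0,0],
    [0,0,0],
    [0,0,0],
    [0,0,0],
    [0,0,0]
  ]
}}

```text
t: 14.6
ee_pos: [0.4665, 0.2915, 0.0411]
eef_rot: [1.308, 1.142, -1.308]
contact_force: [0.4, 0.9, -3.7]
grip_width: 0.0316
```

>>> {"method": "apply_moves", "body": {
  "translation": [
    [0.1,0,0],
    [0.1,0,0],
    [0.1,0,0],
    [0.05,0,0],
    [0,0,0],
    [0,0,0],
    [0,0,0],
    [0,0,0],
    [0,0,0],
    [0,0,0]
  ],
  "angular": [
    [0,0,0],
    [0,0,0],
    [0,0,0],
    [0,0,0],
    [0,0,0],
    [0,0,0],
    [0,0,0],
    [0,0,0],
    [0,0,0],
    [0,0,0]
  ]
}}

```text
t: 15.6
ee_pos: [0.4665, 0.2915, 0.0376]
eef_rot: [1.308, 1.142, -1.308]
contact_force: [0.7, 0.1, -4.2]
grip_width: 0.0316
```

>>> {"method": "apply_moves", "body": {
  "translation": [
    [0.1,0,0],
    [0.1,0,0],
    [0.05,0,0],
    [0,0,0],
    [0,0,0],
    [0,0,0],
    [0,0,0],
    [0,0,0],
    [0,0,0],
    [0,0,0]
  ],
  "angular": [
    [0,0,0],
    [0,0,0],
    [0,0,0],
    [0,0,0],
    [0,0,0],
    [0,0,0],
    [0,0,0],
    [0,0,0],
    [0,0,0],
    [0,0,0]
  ]
}}

```text
t: 16.6
ee_pos: [0.4666, 0.2916, 0.0361]
eef_rot: [1.309, 1.142, -1.307]
contact_force: [-2.7, -1.3, 8.9]
grip_width: 0.0315
```

>>> {"method": "apply_moves", "body": {
  "translation": [
    [-0.06,0,0],
    [0,0,0],
    [0,0,0],
    [0,0,0],
    [0,0,0],
    [0,0,0],
    [0,0,0],
    [0,0,0],
    [0,0,0],
    [0,0,0]
  ],
  "angular": [
    [0,0,0],
    [0,0,0],
    [0,0,0],
    [0,0,0],
    [0,0,0],
    [0,0,0],
    [0,0,0],
    [0,0,0],
    [0,0,0],
    [0,0,0]
  ]
}}

```text
t: 17.6
ee_pos: [0.4666, 0.2915, 0.0361]
eef_rot: [1.308, 1.142, -1.307]
contact_force: [-2.8, -0.6, 6.5]
grip_width: 0.0318
```

>>> {"method": "apply_moves", "body": {
  "translation": [
    [0,0,0],
    [0,0,0],
    [0,0,0],
    [0,0,0],
    [0,0,0],
    [-0.5,0,0],
    [-1,0,0],
    [-1.5,0,0],
    [-2,0,0],
    [-2,0,0]
  ],
  "angular": [
    [0,0,0],
    [0,0,0],
    [0,0,0],
    [0,0,0],
    [0,0,0],
    [0,0,0],
    [0,0,0],
    [0,0,0],
    [0,0,0],
    [0,0,0]
  ],
  "fingers": 0.3
}}

```text
t: 18.6
ee_pos: [0.4665, 0.2915, 0.1072]
eef_rot: [1.308, 1.142, -1.308]
contact_force: [0.5, 0.3, -0.9]
grip_width: 0.0554
```

```bash
python3 - <<'E'
from h import *
s=st();print(R.from_rotvec(s['eef_rot']).as_matrix())
# fingers box yaw .21; finger start at box x=-65mm, ball height
c,sn=np.cos(.21),np.sin(.21)
pv=np.array([.503,-.3345]); 
q=pv+(-.065)*np.array([c,sn]); print('start',q)
plan([((.47,.26,.20),-.135,3),((.42,0,.24),-.28,7),((*q,.2),.21-np.pi/2,10)])
E
```

```text
t 18.6 pos [0.4665 0.2915 0.1072] rot [ 1.3082  1.1422 -1.3076] F [ 0.5153  0.3363 -0.8885] w 0.0554 q [ 0.406   0.3238 -0.2121  1.0345  0.      2.1117]
[[ 0.0003  0.9909 -0.1346]
 [ 0.0002 -0.1346 -0.9909]
 [-1.      0.0003 -0.0002]]
start [ 0.4394 -0.348 ]
[[-3.09, 0.26, 1.03], [-3.1, 0.25, 1.02], [-3.09, 0.26, 1.03], [-0.57, -0.21, 3.78], [-0.57, -0.13, 3.78], [-0.57, -0.05, 3.78], [-0.58, 0.03, 3.78], [-0.57, 0.1, 3.78], [-0.57, 0.19, 3.78], [-0.57, 0.26, 3.77]]
[[0.0, 0, 0], [0.0, 0, 0], [0.0, 0, 0], [0.021, 0, 0], [0.02, 0, 0], [0.021, 0, 0], [0.021, 0, 0], [0.021, 0, 0], [0.02, 0, 0], [0.021, 0, 0]]
[[0.4, 1.15, 3.29], [0.4, 1.5, 3.15], [0.4, 1.82, 2.97], [0.4, 2.14, 2.75], [0.4, 2.42, 2.51], [0.4, 2.68, 2.23], [0.4, 2.9, 1.94], [0.4, 3.09, 1.6], [0.4, 3.25, 1.26], [0.4, 3.37, 0.9]]
[[0.108, 0, 0], [0.108, 0, 0], [0.108, 0, 0], [0.108, 0, 0], [0.108, 0, 0], [0.108, 0, 0], [0.109, 0, 0], [0.108, 0, 0], [0.108, 0, 0], [0.108, 0, 0]]
20 end [ 0.4394 -0.348   0.2   ] -1.3609695870931189
```

>>> {"method": "apply_moves", "body": {
  "translation": [
    [-3.09,0.26,1.03],
    [-3.1,0.25,1.02],
    [-3.09,0.26,1.03],
    [-0.57,-0.21,3.78],
    [-0.57,-0.13,3.78],
    [-0.57,-0.05,3.78],
    [-0.58,0.03,3.78],
    [-0.57,0.1,3.78],
    [-0.57,0.19,3.78],
    [-0.57,0.26,3.77]
  ],
  "angular": [
    [0,0,0],
    [0,0,0],
    [0,0,0],
    [0.021,0,0],
    [0.02,0,0],
    [0.021,0,0],
    [0.021,0,0],
    [0.021,0,0],
    [0.02,0,0],
    [0.021,0,0]
  ],
  "fingers": -1
}}

```text
t: 19.6
ee_pos: [0.4194, -0.0013, 0.2398]
eef_rot: [1.413, 1.062, -1.412]
contact_force: [0.5, -0.1, -0.3]
grip_width: -0.0001
```

>>> {"method": "apply_moves", "body": {
  "translation": [
    [0.4,1.15,3.29],
    [0.4,1.5,3.15],
    [0.4,1.82,2.97],
    [0.4,2.14,2.75],
    [0.4,2.42,2.51],
    [0.4,2.68,2.23],
    [0.4,2.9,1.94],
    [0.4,3.09,1.6],
    [0.4,3.25,1.26],
    [0.4,3.37,0.9]
  ],
  "angular": [
    [0.108,0,0],
    [0.108,0,0],
    [0.108,0,0],
    [0.108,0,0],
    [0.108,0,0],
    [0.108,0,0],
    [0.109,0,0],
    [0.108,0,0],
    [0.108,0,0],
    [0.108,0,0]
  ]
}}

```text
t: 20.6
ee_pos: [0.4393, -0.3495, 0.1994]
eef_rot: [2.114, 0.217, -2.112]
contact_force: [0.7, 0.1, -0.3]
grip_width: -0.0001
```

```bash
python3 - <<'E'
from h import *
import pickle
p=optics.snapshot('scene');f=p['frame'];cv2.imwrite('pics/s5.png',f)
print([(np.array(a['centre']).round(4),a['conf']) for a in nets.mark_of(p,'dog')[:2]])
s=st();print(R.from_rotvec(s['eef_rot']).as_matrix())
c,sn=np.cos(.21),np.sin(.21)
q=np.array([.5025,-.3345])+(-.065)*np.array([c,sn]); print(q)
plan([((*q,.11),.21-np.pi/2,10)])
E
```

```text
[(array([ 0.4666,  0.2926, -0.0004]), 0.69), (array([ 0.6982, -0.3421,  0.0028]), 0.44)]
t 20.7 pos [ 0.4392 -0.3516  0.1981] rot [ 2.1136  0.2153 -2.1145] F [-1.0576  0.5809 -0.5971] w 0.0001 q [-0.8239  0.2911 -0.0177  1.2618 -0.0006  2.1142]
[[-0.0003  0.2021 -0.9794]
 [-0.0005 -0.9794 -0.2021]
 [-1.      0.0005  0.0004]]
[ 0.4389 -0.348 ]
[[0.88, -0.03, 0.0], [0.88, -0.04, -0.01], [0.88, -0.03, 0.0], [0.88, -0.04, -0.01], [0.88, -0.03, 0.0], [0.88, -0.04, -0.01], [0.88, -0.03, 0.0], [0.88, -0.04, -0.01], [0.88, -0.03, 0.0], [0.89, -0.04, -0.01]]
[[-0.001, 0, 0], [-0.0, 0, 0], [-0.001, 0, 0], [-0.001, 0, 0], [-0.0, 0, 0], [-0.001, 0, 0], [-0.001, 0, 0], [-0.0, 0, 0], [-0.001, 0, 0], [-0.0, 0, 0]]
10 end [ 0.4389 -0.348   0.11  ] -1.3612855919311264
```

View pics/s5.png

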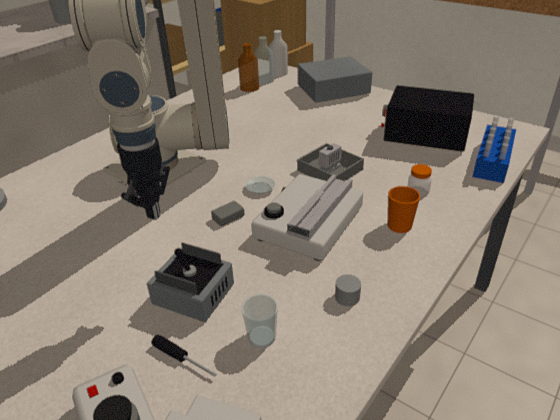

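The dog stands upright in the tray (330,157) and the bystanders have not moved. The fingers (153,213) are shut and on the robot's side of the switch box. I'll go straight down to ball height.

>>> {"method": "apply_moves", "body": {
  "translation": [
    [0.5,0,0],
    [1,0,0],
    [1,0,0],
    [1.2,0,0],
    [1.3,0,0],
    [1.3,0,0],
    [1.2,0,0],
    [0.8,0,0],
    [0.5,0,0],
    [0.2,0,0]
  ],
  "angular": [
    [0,0,0],
    [0,0,0],
    [0,0,0],
    [0,0,0],
    [0,0,0],
    [0,0,0],
    [0,0,0],
    [0,0,0],
    [0,0,0],
    [0,0,0]
  ]
}}

```text
t: 21.7
ee_pos: [0.4394, -0.3479, 0.108]
eef_rot: [2.111, 0.223, -2.111]
contact_force: [0.2, 0.5, -0.6]
grip_width: 0.0001
```

>>> {"method": "apply_moves", "body": {
  "translation": [
    [0,0,-0.3],
    [0,0,-0.4],
    [0,0,-0.4],
    [0,0,-0.3],
    [0,0,-0.2],
    [0,0,0],
    [0,0,0],
    [0,0,0],
    [0,0,0],
    [0,0,0]
  ],
  "angular": [
    [0,0,0],
    [0,0,0],
    [0,0,0],
    [0,0,0],
    [0,0,0],
    [0,0,0],
    [0,0,0],
    [0,0,0],
    [0,0,0],
    [0,0,0]
  ]
}}

```text
t: 22.7
ee_pos: [0.455, -0.3448, 0.1085]
eef_rot: [2.111, 0.222, -2.111]
contact_force: [-0.3, -0.1, -0.1]
grip_width: 0.0002
```

```bash
python3 - <<'E'
from h import *
c,sn=np.cos(.21),np.sin(.21)
F=[]
for i in range(4):
    p=optics.snapshot('scene');s=manip.read_state();F.append(s['contact_force'])
F=np.array(F);print(F@[c,sn,0],F.mean(0));st()
print('box coords',(np.array(s['ee_pos'])[:2]-[.5025,-.3345])@np.array([[c,-sn],[sn,c]]))
cv2.imwrite('pics/s6.png',cv2.resize(p['frame'][160:330,110:270],None,fx=4,fy=4,interpolation=cv2.INTER_CUBIC)[:600])
E
```

```text
[-0.2328  0.3848  0.1541  0.1551] [ 0.1485 -0.1437 -0.1498]
t 22.9 pos [ 0.455  -0.3447  0.1085] rot [ 2.1108  0.2222 -2.1109] F [ 0.2587 -0.4697  0.0099] w 0.0003 q [-0.7953  0.3556 -0.1595  1.0557 -0.      2.1365]
box coords [-0.0486 -0.0001]
```

View pics/s6.png

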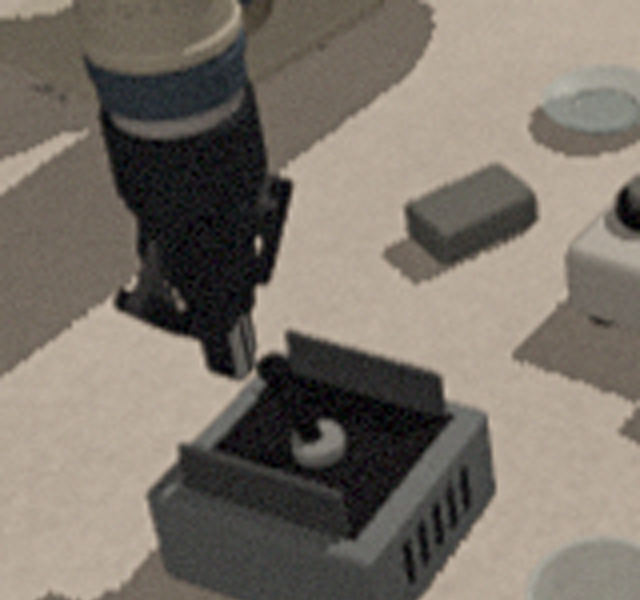

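The finger (240,350) is just short of the ball (270,370), with no contact force yet. I'll creep forward.

>>> {"method": "apply_moves", "body": {
  "translation": [
    [0,0,-0.1],
    [0,0,-0.1],
    [0,0,-0.1],
    [0,0,-0.1],
    [0,0,-0.1],
    [0,0,0],
    [0,0,0],
    [0,0,0],
    [0,0,0],
    [0,0,0]
  ],
  "angular": [
    [0,0,0],
    [0,0,0],
    [0,0,0],
    [0,0,0],
    [0,0,0],
    [0,0,0],
    [0,0,0],
    [0,0,0],
    [0,0,0],
    [0,0,0]
  ]
}}

```text
t: 23.9
ee_pos: [0.4599, -0.3437, 0.1085]
eef_rot: [2.111, 0.222, -2.111]
contact_force: [-0.3, 0.2, 0.3]
grip_width: -0.0001
```

```bash
cat > feel.py <<'E'
from h import *
c,sn=np.cos(.21),np.sin(.21)
F=[]
for i in range(4):
    p=optics.snapshot('scene');s=manip.read_state();F.append(s['contact_force'])
F=np.array(F);print('Fx box',F@[c,sn,0],(F@[c,sn,0]).mean());print('t',s['t'],s['ee_pos'])
print('box coords',(np.array(s['ee_pos'])[:2]-[.5025,-.3345])@np.array([[c,-sn],[sn,c]]))
cv2.imwrite('pics/f%d.png'%int(s['t']*100),cv2.resize(p['frame'][220:320,130:250],None,fx=5,fy=5,interpolation=cv2.INTER_CUBIC))
E
python3 feel.py
```

```text
Fx box [-0.1301  0.5076 -0.2781  0.4335] 0.13321138031893062
t 24.1 [ 0.46   -0.3437  0.1085]
box coords [-0.0435 -0.0001]
```

>>> {"method": "apply_moves", "body": {
  "translation": [
    [0,0,-0.1],
    [0,0,-0.1],
    [0,0,-0.1],
    [0,0,0],
    [0,0,0],
    [0,0,0],
    [0,0,0],
    [0,0,0],
    [0,0,0],
    [0,0,0]
  ],
  "angular": [
    [0,0,0],
    [0,0,0],
    [0,0,0],
    [0,0,0],
    [0,0,0],
    [0,0,0],
    [0,0,0],
    [0,0,0],
    [0,0,0],
    [0,0,0]
  ]
}}

```text
t: 25.1
ee_pos: [0.4629, -0.3431, 0.1085]
eef_rot: [2.111, 0.222, -2.111]
contact_force: [-2.8, -0.3, 1.7]
grip_width: -0.0
```

```bash
python3 feel.py
```

```text
Fx box [-3.098  -2.4861 -3.7607 -3.0351] -3.0949686523356195
t 25.3 [ 0.4629 -0.3431  0.1085]
box coords [-0.0405 -0.0001]
```

The finger met the ball at box x ≈ -40 mm. That is where the OFF position puts it: -20 (ball centre) - 9 (ball radius) - 11 (half pad). The force reads about 3 N. The toggle is off, so I'll push it over to ON.

>>> {"method": "apply_moves", "body": {
  "translation": [
    [0,0,-0.3],
    [0,0,-0.4],
    [0,0,-0.5],
    [0,0,-0.5],
    [0,0,-0.5],
    [0,0,-0.5],
    [0,0,-0.5],
    [0,0,-0.4],
    [0,0,-0.2],
    [0,0,0]
  ],
  "angular": [
    [0,0,0],
    [0,0,0],
    [0,0,0],
    [0,0,0],
    [0,0,0],
    [0,0,0],
    [0,0,0],
    [0,0,0],
    [0,0,0],
    [0,0,0]
  ]
}}

```text
t: 26.3
ee_pos: [0.5003, -0.335, 0.1084]
eef_rot: [2.111, 0.223, -2.111]
contact_force: [-0.4, 0.6, 0.3]
grip_width: 0.0
```

```bash
python3 feel.py; ls pics|grep ^f
```

```text
Fx box [-0.1517  0.4477 -0.7555  0.2762] -0.04581574252860021
t 26.5 [ 0.4999 -0.3352  0.1085]
box coords [-0.0027 -0.0001]
f2410.png
f2530.png
f2650.png
```

>>> {"method": "apply_moves", "body": {
  "translation": [
    [0,0,0.4],
    [0,0,0.8],
    [0,0,0.8],
    [0,0,0.5],
    [-0.5,0,0],
    [-1,0,0],
    [-1.5,0,0],
    [-2,0,0],
    [-2,0,0],
    [-2,0,0]
  ],
  "angular": [
    [0,0,0],
    [0,0,0],
    [0,0,0],
    [0,0,0],
    [0,0,0],
    [0,0,0],
    [0,0,0],
    [0,0,0],
    [0,0,0],
    [0,0,0]
  ]
}}

```text
t: 27.5
ee_pos: [0.4759, -0.3403, 0.2003]
eef_rot: [2.111, 0.222, -2.11]
contact_force: [-0.1, 0.2, -0.4]
grip_width: 0.0001
```

```bash
python3 - <<'E'
from h import *
p=optics.snapshot('scene');s=st()
cv2.imwrite('pics/s7.png',cv2.resize(p['frame'][220:320,130:250],None,fx=5,fy=5,interpolation=cv2.INTER_CUBIC))
c,sn=np.cos(.126),np.sin(.126)
b=np.array([.567,.030])+np.array([[c,-sn],[sn,c]])@[-.065,-.070];print('button',b)
plan([((*b,.18),.126-np.pi/2,11),((*b,.10),.126-np.pi/2,9)])
E
```

```text
t 27.55 pos [ 0.4767 -0.341   0.2037] rot [ 2.1126  0.218  -2.105 ] F [-0.438  -0.0456  2.0394] w 0.0002 q [-0.7642  0.3254  0.0466  1.2865  0.0001  2.1673]
button [ 0.5113 -0.0476]
[[0.22, -2.54, -0.86], [0.21, -2.55, -0.85], [0.22, -2.56, -0.82], [0.21, -2.56, -0.81], [0.22, -2.57, -0.78], [0.21, -2.57, -0.77], [0.22, -2.58, -0.75], [0.21, -2.59, -0.72], [0.22, -2.59, -0.71], [0.21, -2.6, -0.69]]
[[0.008, 0, 0], [0.007, 0, 0], [0.008, 0, 0], [0.008, 0, 0], [0.007, 0, 0], [0.008, 0, 0], [0.008, 0, 0], [0.007, 0, 0], [0.008, 0, 0], [0.007, 0, 0]]
[[0.22, -2.6, -0.66], [0.89, 0.0, 0.0], [0.89, 0.0, 0.0], [0.89, 0.0, 0.0], [0.88, 0.0, 0.0], [0.89, 0.0, 0.0], [0.89, 0.0, 0.0], [0.89, 0.0, 0.0], [0.89, 0.0, 0.0], [0.89, 0.0, 0.0]]
[[0.008, 0, 0], [0.0, 0, 0], [0.0, 0, 0], [0.0, 0, 0], [0.0, 0, 0], [0.0, 0, 0], [0.0, 0, 0], [0.0, 0, 0], [0.0, 0, 0], [0.0, 0, 0]]
20 end [ 0.5113 -0.0476  0.1   ] -1.4446985685031477
```

View pics/s7.png

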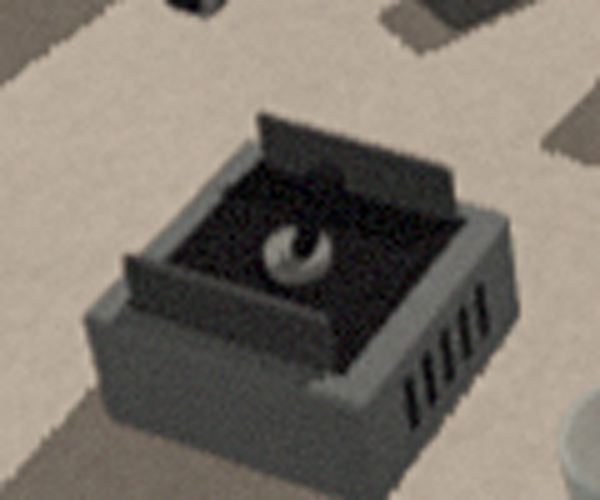

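The bat now leans away from the robot, with the ball at (330,180) in the crop. That matches the projected ON position of (196,256) in the full frame. Next I'll go to the start button.

>>> {"method": "apply_moves", "body": {
  "translation": [
    [0.2,-2.54,-0.86],
    [0.2,-2.55,-0.85],
    [0.2,-2.56,-0.82],
    [0.2,-2.56,-0.81],
    [0.2,-2.57,-0.78],
    [0.2,-2.57,-0.77],
    [0.2,-2.58,-0.75],
    [0.2,-2.59,-0.72],
    [0.2,-2.59,-0.71],
    [0.2,-2.6,-0.69]
  ],
  "angular": [
    [0.008,0,0],
    [0.007,0,0],
    [0.008,0,0],
    [0.008,0,0],
    [0.007,0,0],
    [0.008,0,0],
    [0.008,0,0],
    [0.007,0,0],
    [0.008,0,0],
    [0.007,0,0]
  ]
}}

```text
t: 28.55
ee_pos: [0.5076, -0.0724, 0.1793]
eef_rot: [2.153, 0.144, -2.151]
contact_force: [1.1, -0.1, 0.8]
grip_width: -0.0
```

>>> {"method": "apply_moves", "body": {
  "translation": [
    [0.2,-2.6,-0.66],
    [0.5,0,0],
    [0.9,0,0],
    [1.2,0,0],
    [1.2,0,0],
    [1.2,0,0],
    [1.2,0,0],
    [0.9,0,0],
    [0.5,0,0],
    [0.2,0,0]
  ],
  "angular": [
    [0.008,0,0],
    [0,0,0],
    [0,0,0],
    [0,0,0],
    [0,0,0],
    [0,0,0],
    [0,0,0],
    [0,0,0],
    [0,0,0],
    [0,0,0]
  ]
}}

```text
t: 29.55
ee_pos: [0.5101, -0.047, 0.0979]
eef_rot: [2.156, 0.136, -2.157]
contact_force: [0.1, 0.3, -1.0]
grip_width: 0.0003
```

```bash
python3 - <<'E'
from h import *
p=optics.snapshot('scene');s=st()
cv2.imwrite('pics/s8.png',cv2.resize(p['frame'][130:260,210:350],None,fx=4.5,fy=4.5,interpolation=cv2.INTER_CUBIC))
E
```

```text
t 29.6 pos [ 0.5102 -0.0469  0.098 ] rot [ 2.156  0.136 -2.157] F [-0.6726  0.1158  0.3679] w 0.0 q [-0.2557  0.273  -0.3137  0.9846  0.      2.7602]
```

View pics/s8.png

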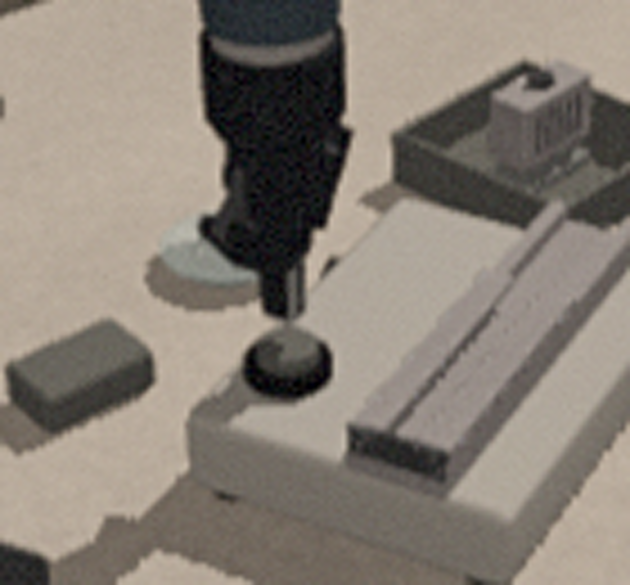

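The closed fingers sit right above the start button (288,350). I'll press it.

>>> {"method": "apply_moves", "body": {
  "translation": [
    [0.4,0,0],
    [0.5,0,0],
    [0.5,0,0],
    [0.3,0,0],
    [0.2,0,0],
    [0.1,0,0],
    [0.1,0,0],
    [0.1,0,0],
    [0,0,0],
    [0,0,0]
  ],
  "angular": [
    [0,0,0],
    [0,0,0],
    [0,0,0],
    [0,0,0],
    [0,0,0],
    [0,0,0],
    [0,0,0],
    [0,0,0],
    [0,0,0],
    [0,0,0]
  ]
}}

```text
t: 30.6
ee_pos: [0.5102, -0.0469, 0.0766]
eef_rot: [2.156, 0.136, -2.157]
contact_force: [-2.6, 0.9, 3.9]
grip_width: -0.0001
```

>>> {"method": "apply_moves", "body": {
  "translation": [
    [0.1,0,0],
    [0.1,0,0],
    [0.1,0,0],
    [0.1,0,0],
    [0,0,0],
    [0,0,0],
    [0,0,0],
    [0,0,0],
    [0,0,0],
    [0,0,0]
  ],
  "angular": [
    [0,0,0],
    [0,0,0],
    [0,0,0],
    [0,0,0],
    [0,0,0],
    [0,0,0],
    [0,0,0],
    [0,0,0],
    [0,0,0],
    [0,0,0]
  ]
}}

```text
t: 31.6
ee_pos: [0.5104, -0.0469, 0.0754]
eef_rot: [2.159, 0.135, -2.153]
contact_force: [-13.9, 3.2, 38.6]
grip_width: 0.0001
```

Hard resistance came at z ≈ 0.0755, which is short of full travel. I'll back off and look.

>>> {"method": "apply_moves", "body": {
  "translation": [
    [-0.3,0,0],
    [-0.2,0,0],
    [0,0,0],
    [0,0,0],
    [0,0,0],
    [0,0,0],
    [0,0,0],
    [0,0,0],
    [0,0,0],
    [0,0,0]
  ],
  "angular": [
    [0,0,0],
    [0,0,0],
    [0,0,0],
    [0,0,0],
    [0,0,0],
    [0,0,0],
    [0,0,0],
    [0,0,0],
    [0,0,0],
    [0,0,0]
  ]
}}

```text
t: 32.6
ee_pos: [0.5104, -0.0469, 0.0775]
eef_rot: [2.157, 0.136, -2.156]
contact_force: [-0.2, 1.0, 3.8]
grip_width: -0.0002
```

```bash
python3 - <<'E'
from h import *
import pickle
s=st()
p=optics.snapshot('scene')
pickle.dump(p,open('p9.pkl','wb'))
im=cv2.resize(p['frame'][160:230,240:310],None,fx=8,fy=8,interpolation=cv2.INTER_CUBIC)
im=np.clip(im*1.8,0,255).astype(np.uint8)
c,sn=np.cos(.126),np.sin(.126)
for (o,r,z,col) in (([.5113,-.0476],.018,.078,(0,255,0)),([.5113,-.0476],.018,.060,(0,255,0)),([.5113,-.0476],.0235,.060,(0,0,255)),([.5113,-.0476],.0235,.075,(0,0,255))):
    a=np.linspace(0,6.28,60);P=np.c_[o[0]+r*np.cos(a),o[1]+r*np.sin(a),a*0+z]
    for u in (proj(p,P)-[240,160]+.5)*8: cv2.circle(im,tuple(int(v) for v in u),1,col,-1)
u=(proj(p,[np.array(s['ee_pos'])])[0]-[240,160]+.5)*8; cv2.circle(im,tuple(int(v) for v in u),3,(255,0,255),-1)
cv2.imwrite('pics/s9.png',im)
E
```

```text
t 32.6 pos [ 0.5104 -0.0469  0.0775] rot [ 2.1566  0.1358 -2.1563] F [-0.2397  1.0375  3.7686] w -0.0002 q [-0.2556  0.2914 -0.3463  0.9329  0.      2.7602]
```

View pics/s9.png

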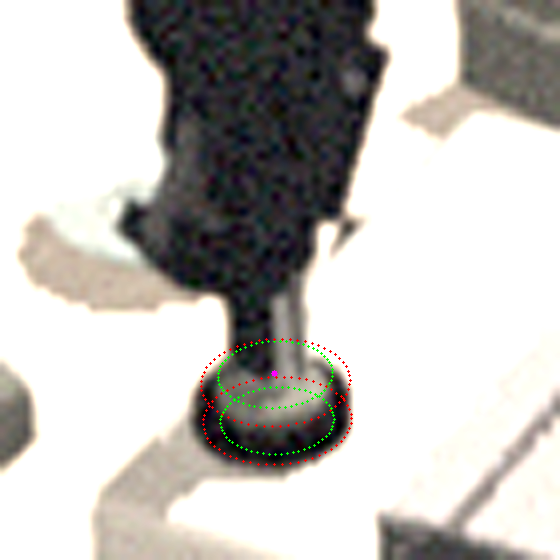

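```bash
python3 - <<'E'
from fit import *
from h import ray
for n,(x0,x1,y0,y1) in (('top',(255,290,215,255)),('scene',(255,295,195,225))):
    f=P[n]['frame'][y0:y1,x0:x1]; g=cv2.cvtColor(f,cv2.COLOR_BGR2GRAY)
    big=cv2.resize(cv2.GaussianBlur(g,(0,0),.7),None,fx=8,fy=8,interpolation=cv2.INTER_CUBIC)
    for th in (28,35,45,55):
        m=(big<th).astype(np.uint8)
        cs,_=cv2.findContours(m,cv2.RETR_CCOMP,cv2.CHAIN_APPROX_NONE)
        cs=[c for c in cs if len(c)>60]
        for c in cs:
            e=cv2.fitEllipse(c); uv=np.array(e[0])/8-.5+[x0,y0]+.0
            print(n,th,len(c),uv.round(2),np.array(e[1])/8,'w@.078',ray(P[n],uv,.078)[:2],'w@.066',ray(P[n],uv,.066)[:2])
E
```

```text
top 35 85 [276.18 236.02] [0.9423 5.1244] w@.078 [ 0.5046 -0.0668] w@.066 [ 0.5057 -0.0668]
top 45 356 [270.05 234.41] [15.0208 15.7175] w@.078 [ 0.5095 -0.0488] w@.066 [ 0.5106 -0.0487]
top 45 278 [269.41 233.77] [12.2956 12.4408] w@.078 [ 0.5115 -0.0469] w@.066 [ 0.5126 -0.0468]
top 55 382 [270.12 234.35] [16.0526 16.8456] w@.078 [ 0.5097 -0.049 ] w@.066 [ 0.5108 -0.0489]
top 55 243 [269.39 233.86] [10.5809 10.9636] w@.078 [ 0.5112 -0.0469] w@.066 [ 0.5123 -0.0468]
scene 28 393 [273.41 210.92] [12.3701 16.7844] w@.078 [ 0.5223 -0.064 ] w@.066 [ 0.5119 -0.0512]
scene 35 405 [273.35 211.28] [12.4089 17.2284] w@.078 [ 0.523  -0.0653] w@.066 [ 0.5127 -0.0525]
scene 45 414 [273.3  211.65] [12.4375 17.9997] w@.078 [ 0.5239 -0.0666] w@.066 [ 0.5135 -0.0539]
scene 55 415 [273.23 211.95] [12.3988 18.8919] w@.078 [ 0.5245 -0.0677] w@.066 [ 0.5142 -0.055 ]
```

>>> {"method": "apply_moves", "body": {
  "translation": [
    [-0.5,0,0],
    [-1,0,0],
    [-1,0,0],
    [-0.5,0,0],
    [0,-0.6,0],
    [0,-0.7,0],
    [0,-0.7,0],
    [0,-0.6,0],
    [0,0,0],
    [0,0,0]
  ],
  "angular": [
    [0,0,0],
    [0,0,0],
    [0,0,0],
    [0,0,0],
    [0,0,0],
    [0,0,0],
    [0,0,0],
    [0,0,0],
    [0,0,0],
    [0,0,0]
  ],
  "fingers": -0.06
}}

```text
t: 33.65
ee_pos: [0.507, -0.0209, 0.1074]
eef_rot: [2.156, 0.136, -2.156]
contact_force: [-0.4, 1.1, -0.0]
grip_width: 0.04
```

```bash
python3 - <<'E'
from h import *
s=st()
for n,(x0,x1,y0,y1) in (('scene',(220,330,140,240)),('top',(230,330,190,270))):
    p=optics.snapshot(n);sc=5
    im=cv2.resize(p['frame'][y0:y1,x0:x1],None,fx=sc,fy=sc,interpolation=cv2.INTER_CUBIC)
    im=np.clip(im*1.6,0,255).astype(np.uint8)
    Rm=R.from_rotvec(s['eef_rot']).as_matrix()
    for o in (-.034,-.02,0,.02,.034):
        u=(proj(p,[np.array(s['ee_pos'])+Rm@[-.005,o,0]])[0]-[x0,y0]+.5)*sc; cv2.circle(im,tuple(int(v) for v in u),3,(255,0,255),-1)
    cv2.imwrite(f'pics/{n}10.png',im)
E
```

```text
t 33.65 pos [ 0.507  -0.0209  0.1074] rot [ 2.1558  0.1365 -2.1562] F [-0.3824  1.0553 -0.0002] w 0.04 q [-0.2066  0.2571 -0.3098  1.0041 -0.0001  2.8085]
```

View pics/scene10.png

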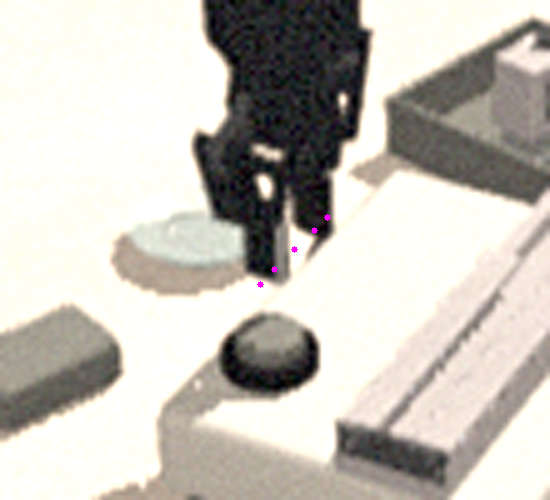

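View pics/top10.png

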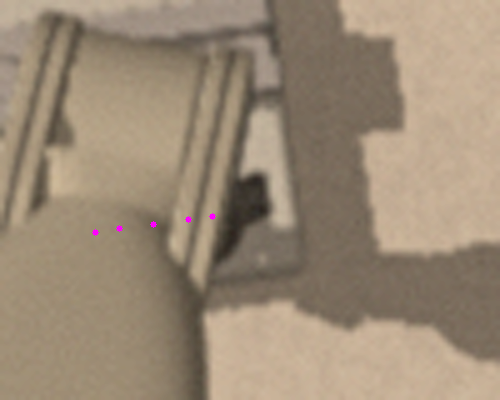

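>>> {"method": "apply_moves", "body": {
  "translation": [
    [0.4,0,0],
    [0.6,0,0],
    [0.6,0,0],
    [0.6,0,0],
    [0.5,0,0],
    [0.3,0,0],
    [0,0,0],
    [0,0,0],
    [0,0,0],
    [0,0,0]
  ],
  "angular": [
    [0,0,0],
    [0,0,0],
    [0,0,0],
    [0,0,0],
    [0,0,0],
    [0,0,0],
    [0,0,0],
    [0,0,0],
    [0,0,0],
    [0,0,0]
  ]
}}

```text
t: 34.75
ee_pos: [0.507, -0.0212, 0.0777]
eef_rot: [2.156, 0.136, -2.156]
contact_force: [-1.5, 0.8, 3.1]
grip_width: 0.0402
```

>>> {"method": "apply_moves", "body": {
  "translation": [
    [0.1,0,0],
    [0.1,0,0],
    [0.1,0,0],
    [0,0,0],
    [0,0,0],
    [0,0,0],
    [0,0,0],
    [0,0,0],
    [0,0,0],
    [0,0,0]
  ],
  "angular": [
    [0,0,0],
    [0,0,0],
    [0,0,0],
    [0,0,0],
    [0,0,0],
    [0,0,0],
    [0,0,0],
    [0,0,0],
    [0,0,0],
    [0,0,0]
  ]
}}

```text
t: 35.75
ee_pos: [0.507, -0.0212, 0.0745]
eef_rot: [2.156, 0.136, -2.156]
contact_force: [-1.9, -0.8, 5.0]
grip_width: 0.0404
```

>>> {"method": "apply_moves", "body": {
  "translation": [
    [0.1,0,0],
    [0.1,0,0],
    [0,0,0],
    [0,0,0],
    [0,0,0],
    [0,0,0],
    [0,0,0],
    [0,0,0],
    [0,0,0],
    [0,0,0]
  ],
  "angular": [
    [0,0,0],
    [0,0,0],
    [0,0,0],
    [0,0,0],
    [0,0,0],
    [0,0,0],
    [0,0,0],
    [0,0,0],
    [0,0,0],
    [0,0,0]
  ]
}}

```text
t: 36.75
ee_pos: [0.5072, -0.0213, 0.0741]
eef_rot: [2.158, 0.135, -2.154]
contact_force: [-9.1, 1.5, 23.3]
grip_width: 0.0401
```

>>> {"method": "apply_moves", "body": {
  "translation": [
    [-0.2,0,0],
    [-0.2,0,0],
    [-0.1,0,0],
    [0,0,0],
    [0,0,0],
    [0,0,0],
    [0,0,0],
    [0,0,0],
    [0,0,0],
    [0,0,0]
  ],
  "angular": [
    [0,0,0],
    [0,0,0],
    [0,0,0],
    [0,0,0],
    [0,0,0],
    [0,0,0],
    [0,0,0],
    [0,0,0],
    [0,0,0],
    [0,0,0]
  ]
}}

```text
t: 37.75
ee_pos: [0.507, -0.0212, 0.0775]
eef_rot: [2.156, 0.136, -2.156]
contact_force: [-0.8, 0.0, 3.1]
grip_width: 0.04
```

```bash
cat > fz.py <<'E'
from h import *
F=[]
for i in range(4):
    p=optics.snapshot('scene');s=manip.read_state();F.append(s['contact_force'])
F=np.array(F);print(s['t'],s['ee_pos'],F.mean(0),F[:,2])
E
python3 fz.py
```

```text
37.95 [ 0.507  -0.0211  0.0775] [-1.1535 -0.0168  3.3734] [3.4864 3.5472 3.7377 2.7222]
```

>>> {"method": "apply_moves", "body": {
  "translation": [
    [-0.1,0,0],
    [-0.05,0,0],
    [0,0,0],
    [0,0,0],
    [0,0,0],
    [0,0,0],
    [0,0,0],
    [0,0,0],
    [0,0,0],
    [0,0,0]
  ],
  "angular": [
    [0,0,0],
    [0,0,0],
    [0,0,0],
    [0,0,0],
    [0,0,0],
    [0,0,0],
    [0,0,0],
    [0,0,0],
    [0,0,0],
    [0,0,0]
  ]
}}

```text
t: 38.95
ee_pos: [0.507, -0.0212, 0.079]
eef_rot: [2.156, 0.136, -2.156]
contact_force: [-1.0, -0.3, 1.8]
grip_width: 0.0402
```

```bash
python3 fz.py
```

```text
39.15 [ 0.507  -0.0211  0.079 ] [-0.6499 -0.3882  2.0115] [1.9806 2.1637 1.9557 1.946 ]
```

>>> {"method": "apply_moves", "body": {
  "translation": [
    [-0.1,0,0],
    [-0.05,0,0],
    [0,0,0],
    [0,0,0],
    [0,0,0],
    [0,0,0],
    [0,0,0],
    [0,0,0],
    [0,0,0],
    [0,0,0]
  ],
  "angular": [
    [0,0,0],
    [0,0,0],
    [0,0,0],
    [0,0,0],
    [0,0,0],
    [0,0,0],
    [0,0,0],
    [0,0,0],
    [0,0,0],
    [0,0,0]
  ]
}}

```text
t: 40.15
ee_pos: [0.507, -0.0211, 0.0805]
eef_rot: [2.157, 0.136, -2.156]
contact_force: [0.4, 0.0, 0.4]
grip_width: 0.0401
```

```bash
python3 fz.py
```

```text
40.35 [ 0.507  -0.0211  0.0805] [-0.4842  0.0942  1.6303] [1.3289 1.8345 1.5966 1.7612]
```

The force was linear over about 6 mm of travel, reaching 5 N just before the hard stop. That fits a full press, so the hard stop was the button's own bottom. I'll let go and clear the arm.

>>> {"method": "apply_moves", "body": {
  "translation": [
    [-0.5,0,0],
    [-1,0,0],
    [-2,0,0],
    [-2,0,0],
    [-2,0,0],
    [-2,0,0],
    [-2,0,0],
    [-1,0,0],
    [0,0,0],
    [0,0,0]
  ],
  "angular": [
    [0,0,0],
    [0,0,0],
    [0,0,0],
    [0,0,0],
    [0,0,0],
    [0,0,0],
    [0,0,0],
    [0,0,0],
    [0,0,0],
    [0,0,0]
  ]
}}

```text
t: 41.35
ee_pos: [0.5068, -0.0211, 0.205]
eef_rot: [2.156, 0.136, -2.157]
contact_force: [-0.3, -0.5, -0.2]
grip_width: 0.0403
```

```bash
python3 - <<'E'
from h import *
p=optics.snapshot('scene');st();cv2.imwrite('pics/s11.png',p['frame'])
print(proj(p,[[.5025+.02*.978,-.3345+.02*.208,.121],[.5025-.02*.978,-.3345-.02*.208,.121]]))
for t in ['dog','jar','cup','beaker','dish','driver','timer','weight']:
    m=nets.mark_of(p,t); print(t,[(np.array(a['centre']).round(3).tolist(),round(a['conf'],2)) for a in m[:1]])
E
```

```text
t 41.4 pos [ 0.5066 -0.0211  0.2047] rot [ 2.1553  0.1362 -2.1579] F [ 0.2946  1.015  -0.0838] w 0.0401 q [-0.2072  0.196  -0.1304  1.2457  0.      2.8086]
[[195.3839 256.2919]
 [179.3432 251.4861]]
dog [([0.467, 0.291, 0.001], 0.62)]
jar [([0.743, 0.33, -0.001], 0.65)]
cup [([0.769, 0.156, 0.004], 0.98)]
beaker [([0.508, -0.047, 0.082], 0.71)]
dish [([0.355, 0.09, -0.004], 0.67)]
driver [([0.616, -0.472, -0.0], 0.77)]
timer [([0.372, -0.071, -0.001], 0.55)]
weight [([0.787, -0.146, -0.001], 0.57)]
```

View pics/s11.png

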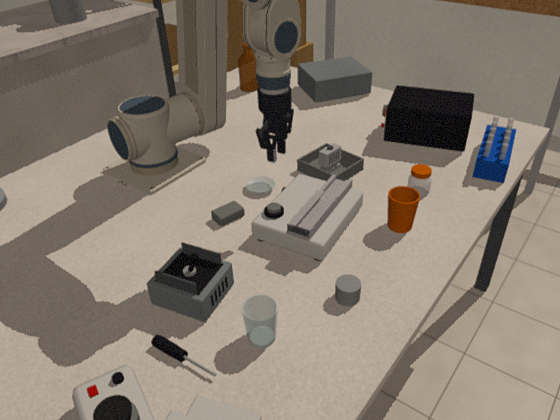

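The dog is upright in the tray (330,157), the toggle is on (ball at 196,256) and the bystanders are where they were. The arm is clear, so I'll hand in.

```bash
python3 -c "
from h import *
print(manip.close_job())"
```

```text
the job is handed in; nothing more can be done
None
```

The shaker is ready to run, and I handed the job in at about 41 s of the 67 s allowed.

- **Dog:** I slid it along the slot past the lips to the open end with almost no side force, then lifted it out. I lowered it onto the tray floor until it touched and only then let go. The last picture shows it standing upright in the middle of the tray.
- **Toggle:** A gentle push from the robot's side met the ball at about 3 N, right where the OFF position puts it. I pushed it over, the force dropped to zero, and the picture shows the ball at the ON position.
- **Start button:** With the power on I pressed it to its hard stop twice and let go each time. I stopped the first press because it hit hard, at about 39 N, when the tool read 0.0755 m. The listed height for fully down is 0.072 m.
    - To check, I pressed again with one finger. The force rose steadily over about 6 mm to 5 N, then hit the stop at about 23 N, which matches full travel.
    - The 3 mm height difference stays unexplained, and the button's own reading was not available to confirm.
- **Bystanders:** All were seen where they started in the last picture. The network mistook the start button for the beaker there, so I checked the beaker by eye only.

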